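# Draw out the curing tray with the pull hook

## Task

Pick up the pull hook from the cork mat, drop its turned-down tip into the finger hole of the curing box's tray and gently draw the tray out, cup and all, until you feel it come up against its hidden stop; keep a light pull of about 10 N there for a moment, never more than about 20 N. Then unhook, leave the tray out and lay the hook back down on the mat. Move the tray with the hook only, not the gripper, and leave the cup standing on the tray and the other things on the table where they are.

Things in the scene. Friction and masses are not known exactly. Their poses are not given: they have to be found in the camera images.
- cabinet: Curing box of pale wood with a clear top, 220 (x) by 220 mm, 142 mm tall, fixed. Origin: centre of its underside. Its open front faces its own -x axis; the tray slides out along its -x axis, level. A rubber-faced stop hidden in it halts the tray somewhere between 65 and 95 mm out from fully in: where differs from time to time and can only be felt; it gives about 1 mm for every 3 N.
- tray: Plywood tray in the box, 200 mm (x) by 180 mm (y), with a 16 mm rim. Origin: underside centre, 50 mm above the table; at the box's centre when fully in; axes as the box's. It slides only along the box's -x, with a steady drag of about 4 N, and stays where it is left. It starts 0 to 15 mm out. A tongue 60 mm wide and 8 mm thick sticks out of the front, its free edge 18 mm beyond the finger hole's centre.
- tray_hole (a point): Centre of the finger hole, at the tongue's top surface (58 mm above the table): an upright round hole, 18 mm across, through the 8 mm thick tongue, with nothing below it down to the table. Axes as the tray's. When the tray is fully in, the hole's centre is 22 mm outside the box's front face.
- hook_grip (a point): Centre of the pull hook's handle, half-way up. The handle is a dark wooden bar 100 mm long (x), 22 mm wide (y), 32 mm tall (z), its underside lying on the mat. Its x axis points along the handle to the hook end, z up. The hook weighs about 120 g; grip it across the handle (y).
- hook_tip (a point): Lower end of the hook's turned-down steel tip, 110 mm ahead (x) of the handle's centre and level with the handle's underside. The tip is a round bar 9 mm thick, pointing down (-z); a level shank of the same bar joins its top to the handle, the shank's underside 22 mm above the tip's lower end.
- mat_top (a point): Centre of the top of the cork mat, 240 mm (x) by 130 mm (y), 3 mm thick, fixed to the table. The hook lies on it with its tip towards the mat's +x end.
- cup: White mended cup, 68 mm across at the rim, 50 mm tall, standing loose on the tray. Origin: centre of its underside.
- bowl: Bystander: blue bowl, 124 mm across, 55 mm tall. Origin: centre of its underside.
- white_cup: Bystander: white cup on the table, 70 mm across, 75 mm tall. Origin: centre of its underside.
- jar: Bystander: small lidded amber jar, 52 mm across, 60 mm tall. Origin: centre of its underside.
Things that resemble listed ones, but are neither listed nor needed, are in the scene too. Of the things that look like the part that bears hook_grip, the smaller one is meant.

How it is judged:
On the way, in this order (a step that is already met when the one before it is completed fails the run):
1. the hook's tip is down in the tray's finger hole (horizontal distance between hook_tip and tray_hole below 0.014 m and z of hook_tip in the frame of tray_hole below -0.004 m), for 0.1 s.
2. the drawn-out tray is held at rest against its stop by a light pull of the hook (6.5 N or more, above the drag of 4 N) (all of step 1 and x of tray in the frame of cabinet below -0.06 m and contact force between hook and tray above 6.5 N and linear speed of tray below 0.004 m/s), for 0.3 s.
At the end, for the whole second after the job is handed in: The tray, which was drawn to its stop, has been left at least 60 mm out, with the cup standing upright on it; the hook lies at rest on the mat, released, its handle's centre over the mat (within 90 mm along and 60 mm across of the mat's centre) (x of tray in the frame of cabinet below -0.06 m and x of hook_grip in the frame of mat_top between -0.09 and 0.09 m and y of hook_grip in the frame of mat_top between -0.06 and 0.06 m and height (world z) of hook_grip below 0.028 m and linear speed of each of hook, cup below 0.02 m/s and angle between cup's own z axis and vertical below 0.15 rad and x of cup in the frame of tray between -0.085 and 0.085 m and y of cup in the frame of tray between -0.085 and 0.085 m and linear speed of tray below 0.01 m/s); the robot touches nothing.
It fails at once if the hook pulls or presses on the tray with more than 22 N (contact force between hook and tray above 22 N).
It fails at once if the robot itself pushes the tray (more than 1.5 N) or the cup on it (contact force between any of the fingers, the arm and tray above 1.5 N or contact force between any of the fingers, the arm and cup above 1.5 N).
It fails at once if the cup on the tray tips over (angle between cup's own z axis and vertical above 0.35 rad).
It fails at once if the blue bowl, the white cup or the jar on the table is moved more than 20 mm (distance of any of bowl, white_cup, jar from where it was at the start of the episode above 0.02 m).
It also fails if it takes over 64 s, if anything falls off the work surface, if the arm or the gripper's body presses on something with over 40 N, if the wrist force passes 120 N, or if a joint passes its speed limit or range.

## Robot

A 7-joint arm with a two-finger parallel gripper is mounted at the origin on the work surface. World frame = base frame: x ahead of the robot, y to its left, z up, the work surface at z = 0. Lengths are in m, angles in rad, forces in N, time in s.
With the tool pointing down it reaches from about 0.35 to 0.9 m from the base axis. Payload 8.1 kg.
Tool frame: the origin (TCP) lies at the very end of the fingers, on their centre line; the grasp point (between the pads) lies 19 mm behind it; z points along the fingers, y is the direction in which the jaws open and shut (so a half turn about z gives the same grasp; the last joint's range is limited). The gripper opens to 92 mm and grips with 3 to 60 N. Pads are 19 mm wide; open, the fingers measure 130 mm over their backs; the gripper's body (75 mm by 190 mm) begins 47 mm behind the grasp point.
Start: joints at [-1.359, 0.434, 0.025, 1.573, -0.012, 1.134, -0.075], TCP at [0.194, 0.594, 0.227] pointing down, gripper open.
Joint ranges: [-2.62, 2.62], [-0.44, 2.09], [-1.27, 1.32], [0.08, 2.57], [-1.32, 4.46], [0.12, 2], [-2.74, 2.74]. Speed limits (rad/s): [2.22, 2.22, 3.01, 3.01, 3.14, 3.14, 3.14].

## Interface

Orientations are given as a rotation vector (axis times angle).
In Python, from cell import observe, get_image, sign_off gives the robot as it stands.
- The arm moves only by the tool arm_command, never from a script. Its argument "deltas" is a list of rows, each an object with "xyz": the shift along the tool's x, y, z in cm, a list of three; "turn": the turn about the tool's z in degrees; "jaw": the closure in counts, from 0 (fully open) to 255 (shut). A call has 1 to 5 rows; each row is the pose to reach, as a shift and turn from the pose measured when the call began, along the tool's axes at that moment; what a row does not reach only later rows make up. A row lasts 1/12 s, in which the tool goes at most 41.7 mm and 7.16 degrees, less where a joint would pass 70% of its speed; a pose out of reach is approached as far as the arm can. A call with a gripper value outside its range is refused whole. The fingers move at their own pace and stop on an object; "force" is the grip in N (left out, the last holds). Time passes only in rows, so rows that repeat a pose let the fingers close. It gives the time, the measured TCP pose, the force and the opening at its end, in the units of the state.
- observe(): the state, without advancing time (a new reading comes with each control period).
- get_image(name): name is "side" or "top" or "wrist"; returns a dict with "frame" (400x640x3 uint8, red, green, blue), "depth" (400x640 float32, m along the optical axis (not along the pixel's ray), 0 where there is no reading), "camera_matrix" (3x3 intrinsics, pixels), "distortion" ([k1, k2, p1, p2, k3] as OpenCV has them; the pictures are not rectified), "cam_to_world" (4x4, takes a point from camera to world coordinates). Camera axes: x right, y up, looking along -z (the intrinsics and any distortion apply to the point x, -y, -z); pixel columns grow to the right and rows downward; lengths in m; the calibration is good to about 2 mm. A picture is of the moment at which its call begins.
- sign_off(): hands the job in, once; it reports no verdict.
The state is a dict: "clock": time; "joints": joint angles; "dq": joint speeds; "joint_efforts": joint torques, N m; "position": TCP position; "ee_rot": TCP orientation; "force": force on the tool from outside, world axes, zero at the start; "ft_torque": the same for the moment, N m; "width": opening from 0.0 (shut) to 1.0 (fully open).
Only numpy, scipy, OpenCV 4.12 (cv2) and the standard library are available. Lean on these libraries where they do the work, as an engineer would, in place of code of your own. Each camera call takes 0.05 s, during which the arm holds its last target.

## Working session

There is one attempt and no reset: what is moved stays moved. The work goes in short steps, Python scripts to look and compute and a tool call to move; the robot and the scene stay as the last step left them, time stands still between calls to the robot, and variables do not carry over. Pictures are saved under pics/ and viewed, and the job is handed in when it is done.

Besides the shell and the picture viewer there is one more tool, called by a JSON object that holds its "api" and its "payload", one argument or row to a line. arm_command: Moves the arm, as the interface text tells. Its arguments: {"type":"object","properties":{"deltas":{"type":"array","items":{"type":"object","properties":{"xyz":{"type":"array","items":{"type":"number"}},"turn":{"type":"number"},"jaw":{"type":"number"}}}},"force":{"type":"number"}},"required":["deltas"]}

```bash
ls; mkdir -p pics; python3 - <<'E'
from cell import observe,get_image
import cv2,numpy as np
s=observe();print({k:np.round(v,3) for k,v in s.items()})
for n in ["side","top","wrist"]:
    d=get_image(n);cv2.imwrite(f"pics/{n}0.png",d["frame"][:,:,::-1]);np.savez(f"{n}0.npz",**d)
    print(n,np.round(d["camera_matrix"],1).tolist(),np.round(d["distortion"],4),np.round(d["cam_to_world"],3).tolist())
E
```

```text
pics
{'clock': np.float64(0.0), 'joints': array([-1.359,  0.435,  0.025,  1.574, -0.012,  1.134, -0.075]), 'dq': array([-0.001,  0.   , -0.001, -0.001,  0.001, -0.   , -0.   ]), 'joint_efforts': array([-0.0000e+00, -6.6785e+01,  9.8500e-01, -3.1445e+01, -6.0000e-02,
        4.3000e-02,  0.0000e+00]), 'position': array([0.193, 0.594, 0.226]), 'ee_rot': array([-4.920e-01, -3.103e+00,  2.000e-03]), 'force': array([-0.801,  0.257,  0.186]), 'ft_torque': array([ 0.001,  0.013, -0.025]), 'width': np.float64(1.001)}
side [[420.2, 0.0, 318.2], [0.0, 420.2, 196.6], [0.0, 0.0, 1.0]] [-0.0538  0.      0.      0.      0.    ] [[0.748, 0.33, -0.576, -0.045], [-0.664, 0.381, -0.643, -0.669], [0.007, 0.864, 0.504, 0.557], [0.0, 0.0, 0.0, 1.0]]
top [[379.4, 0.0, 315.0], [0.0, 379.4, 195.6], [0.0, 0.0, 1.0]] [0.0057 0.     0.     0.     0.    ] [[0.001, 0.987, -0.158, 0.341], [-1.0, -0.002, -0.018, -0.062], [-0.018, 0.158, 0.987, 1.095], [0.0, 0.0, 0.0, 1.0]]
wrist [[325.6, 0.0, 324.7], [0.0, 325.6, 200.5], [0.0, 0.0, 1.0]] [-0.0219  0.      0.      0.      0.    ] [[0.31, -0.919, -0.245, 0.128], [0.951, 0.3, 0.081, 0.616], [-0.001, -0.258, 0.966, 0.384], [0.0, 0.0, 0.0, 1.0]]
```

View pics/top0.png

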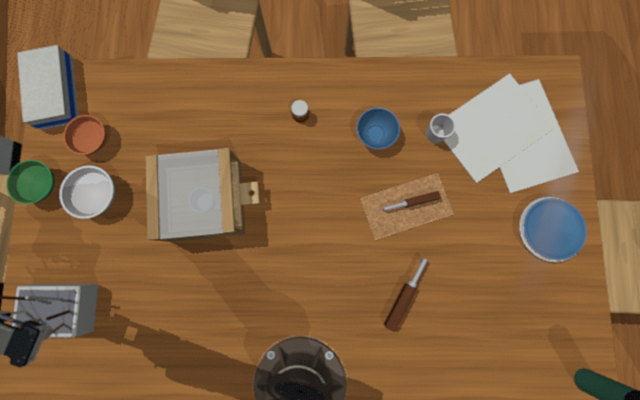

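View pics/side0.png

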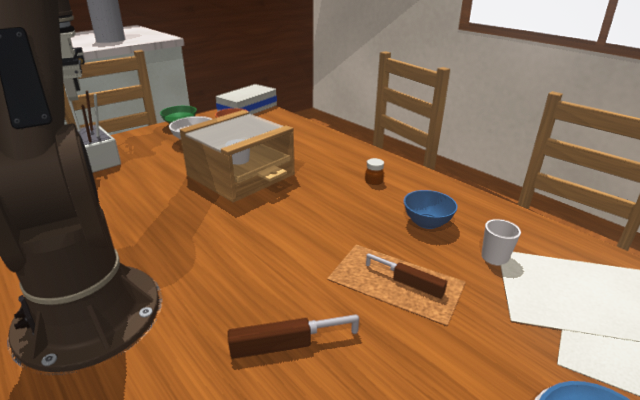

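Two things resemble the hook: the small hook on the mat (top px 424,200; side px 420,280) and a larger one on the bare table (top px 402,305; side px 270,337). The smaller one on the cork mat is meant. The box is at top px 195,195 and its tongue and hole at about 252,192. I'll check both in close crops.

```bash
cat > h.py <<'E'
import cv2,numpy as np
from scipy.spatial.transform import Rotation as R
def rays(d,px):
    px=np.asarray(px,float).reshape(-1,1,2)
    n=cv2.undistortPoints(px,d["camera_matrix"],d["distortion"]).reshape(-1,2)
    v=np.c_[n[:,0],-n[:,1],-np.ones(len(n))]
    T=d["cam_to_world"];return T[:3,3],v@T[:3,:3].T
def onz(d,px,z):
    o,v=rays(d,px);return o+v*((z-o[2])/v[:,2])[:,None]
def proj(d,P):
    T=np.linalg.inv(d["cam_to_world"]);p=np.asarray(P,float).reshape(-1,3)@T[:3,:3].T+T[:3,3]
    p=p*[1,-1,-1];return cv2.projectPoints(p,np.zeros(3),np.zeros(3),d["camera_matrix"],d["distortion"])[0].reshape(-1,2)
def crop(d,c,w,h,k,name):
    f=d["frame"][:,:,::-1];x,y=c
    cv2.imwrite(name,cv2.resize(f[max(0,y-h):y+h,max(0,x-w):x+w],None,fx=k,fy=k,interpolation=cv2.INTER_CUBIC))
def tri(d1,p1,d2,p2):
    o1,v1=rays(d1,p1);o2,v2=rays(d2,p2);out=[]
    for a,b in zip(v1,v2):
        s=np.linalg.lstsq(np.c_[a,-b],o2-o1,rcond=None)[0];out.append((o1+a*s[0]+o2+b*s[1])/2);print("gap",np.linalg.norm(o1+a*s[0]-o2-b*s[1]))
    return np.array(out)
E
python3 - <<'E'
from h import *
t=np.load("top0.npz");s=np.load("side0.npz")
crop(t,(410,205),60,45,6,"pics/c_hook.png");crop(t,(210,195),70,55,5,"pics/c_box.png")
crop(s,(400,285),80,55,5,"pics/c_hooks.png");crop(s,(240,155),75,55,5,"pics/c_boxs.png")
f=t["frame"];hsv=cv2.cvtColor(f,cv2.COLOR_RGB2HSV)
print("cork",hsv[187,380],"handle",hsv[199,430],"table",hsv[250,250],"shank",hsv[206,395])
E
```

```text
cork [ 14 157 138] handle [  9 152  87] table [ 15 162 142] shank [115   9 166]
```

View pics/c_hook.png

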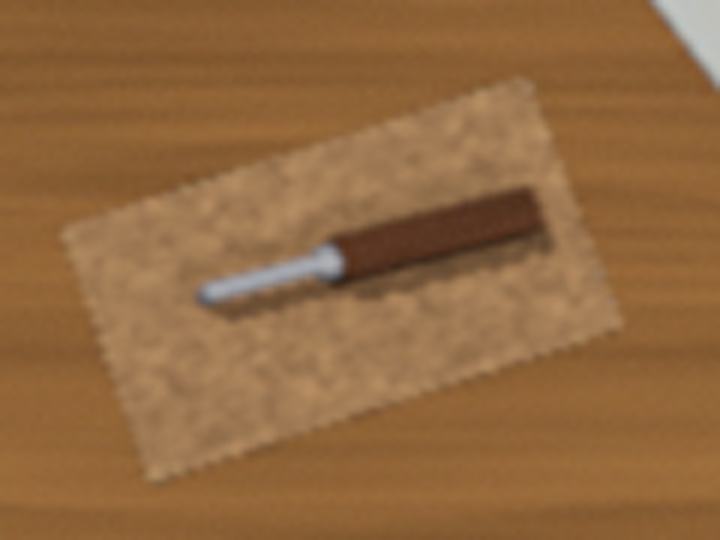

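View pics/c_box.png

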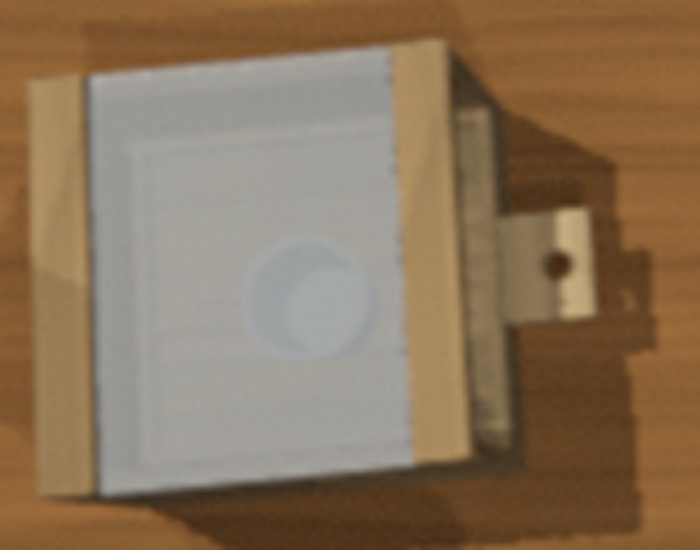

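View pics/c_hooks.png

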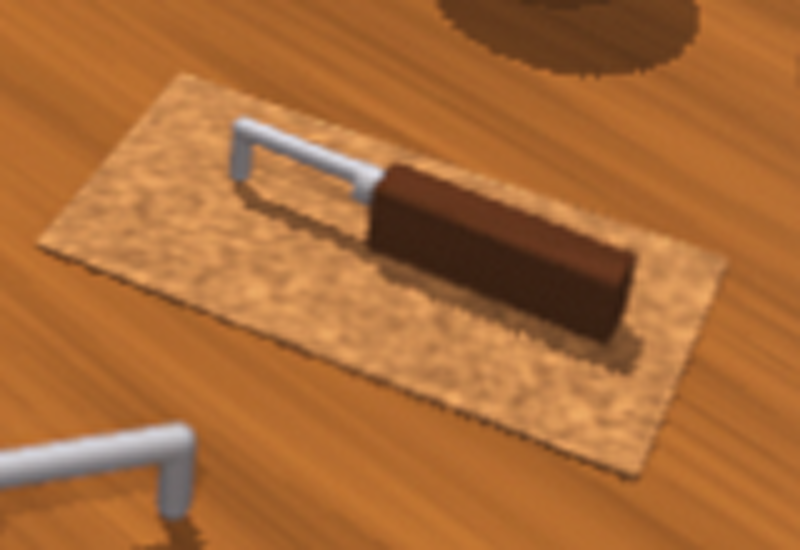

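View pics/c_boxs.png

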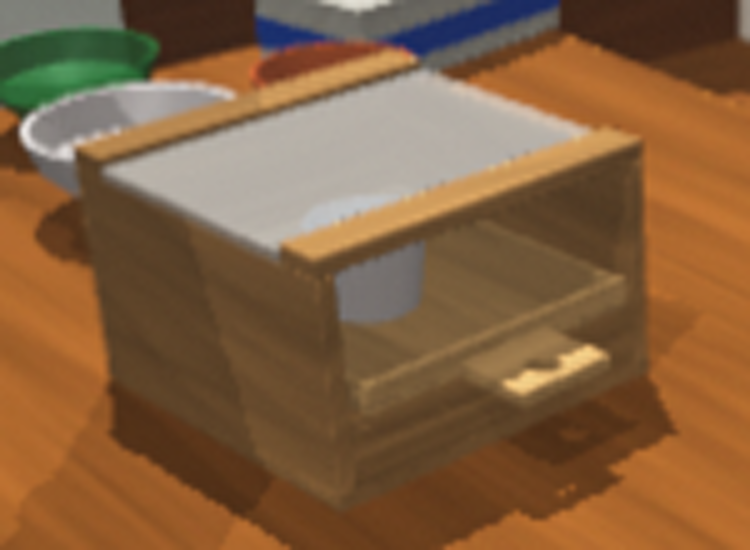

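```bash
python3 - <<'E'
from h import *
t=np.load("top0.npz");s=np.load("side0.npz")
A=lambda l,o,k:(np.array(l)+.5)/k-.5+np.array(o)
hk=A([(330,243),(345,283),(543,230),(530,187),(200,296)],(350,160),6)
H=onz(t,hk,.035);print("handle c",H[:4].mean(0));f=H[:2].mean(0)-H[2:4].mean(0);print("len",np.linalg.norm(f),"yaw",np.degrees(np.arctan2(f[1],f[0])))
T=onz(t,hk[4:],.034)[0];g=T-H[:4].mean(0);print("tipend",T,np.linalg.norm(g[:2]),np.degrees(np.arctan2(g[1],g[0])))
M=onz(t,A([(65,232),(525,80),(620,325),(152,480)],(350,160),6),.003);print("mat",M.mean(0));g=M[0]-M[1];print("yaw",np.degrees(np.arctan2(g[1],g[0])),np.linalg.norm(g),np.linalg.norm(M[1]-M[2]))
bx=A([(445,40),(470,457),(38,497),(30,80)],(140,140),5);B=onz(t,bx,.142);print("box",B.round(4).tolist(),B.mean(0))
g=B[[2,3]].mean(0)-B[[0,1]].mean(0);print("x yaw",np.degrees(np.arctan2(g[1],g[0])),np.linalg.norm(g))
g=B[0]-B[1];print("front edge yaw-90",np.degrees(np.arctan2(g[1],g[0])),np.linalg.norm(g))
tg=onz(t,A([(590,207),(598,317),(557,266)],(140,140),5),.058);print("tongue",tg.round(4).tolist());g=tg[0]-tg[1];print(np.degrees(np.arctan2(g[1],g[0])),np.linalg.norm(g))
# side
hs=A([(550,365)],(165,100),5);print("hole side",onz(s,hs,.058))
ths=A([(240,183),(243,122)],(320,230),5);print("tip side low",onz(s,ths[:1],.003),onz(s,ths[1:],.034))
hp=A([(399,163),(630,257),(611,340),(370,245)],(320,230),5)
print("handle side",onz(s,hp[:2],.035),onz(s,hp[2:],.003))
E
```

```text
handle c [ 0.50080479 -0.34373553  0.035     ]
len 0.09717583342221191 yaw 105.32113733907131
tipend [ 0.47258638 -0.23254013  0.034     ] 0.1147200672235135 104.23953118173537
mat [ 0.48515268 -0.30529037  0.003     ]
yaw 108.34976151795804 0.23693083118876127 0.12623216097185883
box [[0.6205, 0.1815, 0.142], [0.4036, 0.1607, 0.142], [0.3836, 0.3781, 0.142], [0.5997, 0.3978, 0.142]] [0.50184727 0.27951021 0.142     ]
x yaw 95.37858086911461 0.21775225844172147
front edge yaw-90 5.465129696550638 0.21787324116726323
tongue [[0.5484, 0.118, 0.058], [0.4864, 0.112, 0.058], [0.515, 0.1356, 0.058]]
5.534441738234962 0.06231480464740318
hole side [[0.52144455 0.13599117 0.058     ]]
tip side low [[ 0.47701518 -0.23840466  0.003     ]] [[ 0.47675988 -0.23740492  0.034     ]]
handle side [[ 0.5026484  -0.29614992  0.035     ]
 [ 0.52413503 -0.38799126  0.035     ]] [[ 0.51418051 -0.39254429  0.003     ]
 [ 0.48762586 -0.2981438   0.003     ]]
```

The crop confirms the small hook on the cork mat: handle centre at crop px 437,235, tip at 205,295 pointing towards the box. The hole is at crop px 557,266 in the box picture. Next, the helper that works out the moves.

```bash
cat > go.py <<'E'
import sys
from h import *
from cell import observe
def delta(p,yawy,s=None):
    s=s or observe();Rt=R.from_rotvec(s["ee_rot"]).as_matrix()
    d=Rt.T@(np.array(p)-s["position"])*100
    y=Rt[:,1];cy=np.degrees(np.arctan2(y[1],y[0]))
    a=(yawy-cy+90)%180-90   # world-ccw turn
    print("clock %.2f pos %s F %s w %.3f"%(s["clock"],np.round(s["position"],4),np.round(s["force"],2),s["width"]))
    print("tool y yaw %.2f z %s j %s"%(cy,np.round(Rt[:,2],3),np.round(s["joints"],2)))
    print("delta cm",np.round(d,2),"turn deg (about tool z)",round(-a,2))
if __name__=="__main__":
    v=list(map(float,sys.argv[1:]));delta(v[:3],v[3])
E
python3 go.py 0.45 0.10 0.28 14.7; python3 go.py 0.502 -0.344 0.13 14.7
```

```text
clock 0.15 pos [0.1934 0.5939 0.2261] F [ 0.65 -0.59 -0.35] w 1.000
tool y yaw 71.96 z [-0.    -0.001 -1.   ] j [-1.36  0.44  0.02  1.57 -0.01  1.13 -0.08]
delta cm [-39.69 -39.02  -5.33] turn deg (about tool z) 57.26
clock 0.15 pos [0.1934 0.5939 0.2261] F [ 0.65 -0.59 -0.35] w 1.000
tool y yaw 71.96 z [-0.    -0.001 -1.   ] j [-1.36  0.44  0.02  1.57 -0.01  1.13 -0.08]
delta cm [-58.38 -79.61   9.72] turn deg (about tool z) 57.26
```

{"api": "arm_command", "payload": {
  "deltas": [
    {"xyz": [-5, -5, -5], "turn": 7},
    {"xyz": [-10, -10, -5.3], "turn": 14},
    {"xyz": [-15, -14, -5.3], "turn": 21},
    {"xyz": [-18, -17.6, -5.3], "turn": 28},
    {"xyz": [-21, -20.5, -5.3], "turn": 35}
  ]
}}

```text
schema error: expected keys xyz, turn, jaw
```

```bash
python3 go.py 0.45 0.10 0.28 14.7; python3 go.py 0.502 -0.344 0.2 14.7
```

```text
clock 0.15 pos [0.1934 0.5939 0.2261] F [ 0.65 -0.59 -0.35] w 1.000
tool y yaw 71.96 z [-0.    -0.001 -1.   ] j [-1.36  0.44  0.02  1.57 -0.01  1.13 -0.08]
delta cm [-39.69 -39.02  -5.33] turn deg (about tool z) 57.26
clock 0.15 pos [0.1934 0.5939 0.2261] F [ 0.65 -0.59 -0.35] w 1.000
tool y yaw 71.96 z [-0.    -0.001 -1.   ] j [-1.36  0.44  0.02  1.57 -0.01  1.13 -0.08]
delta cm [-58.38 -79.62   2.72] turn deg (about tool z) 57.26
```

{"api": "arm_command", "payload": {
  "deltas": [
    {"xyz": [-3, -2, -4], "turn": 7, "jaw": 0},
    {"xyz": [-6, -5, -5.3], "turn": 14, "jaw": 0},
    {"xyz": [-9, -8, -5.3], "turn": 21, "jaw": 0},
    {"xyz": [-12, -11, -5.3], "turn": 28, "jaw": 0},
    {"xyz": [-15, -14, -5.3], "turn": 35, "jaw": 0}
  ]
}}

```text
clock: 0.57
position: [0.2868, 0.4258, 0.2796]
ee_rot: [1.411, 2.807, -0.001]
force: [-0.1, 0.0, 0.0]
width: 0.998
```

```bash
python3 go.py 0.45 0.10 0.28 14.7; python3 go.py 0.502 -0.344 0.2 14.7
```

```text
clock 0.57 pos [0.2868 0.4258 0.2796] F [-0.11  0.    0.05] w 0.998
tool y yaw 36.62 z [-0. -0. -1.] j [-1.24  0.21  0.2   1.77 -0.04  1.17 -0.4 ]
delta cm [-3.588e+01 -6.330e+00 -3.000e-02] turn deg (about tool z) 21.92
clock 0.57 pos [0.2868 0.4258 0.2796] F [-0.11  0.    0.05] w 0.998
tool y yaw 36.62 z [-0. -0. -1.] j [-1.24  0.21  0.2   1.77 -0.04  1.17 -0.4 ]
delta cm [-74.62 -28.64   7.98] turn deg (about tool z) 21.92
```

{"api": "arm_command", "payload": {
  "deltas": [
    {"xyz": [-4, -0.5, 0], "turn": 5, "jaw": 0},
    {"xyz": [-8, -1, 0], "turn": 10, "jaw": 0},
    {"xyz": [-12, -1.5, 0], "turn": 15, "jaw": 0},
    {"xyz": [-16, -2, 0], "turn": 20, "jaw": 0},
    {"xyz": [-20, -2.5, 0], "turn": 22, "jaw": 0}
  ]
}}

```text
clock: 0.98
position: [0.3864, 0.2484, 0.2797]
ee_rot: [-1.927, -2.481, 0.0]
force: [1.6, 0.3, -0.2]
width: 1.0
```

```bash
python3 go.py 0.502 -0.344 0.2 14.7
```

```text
clock 0.98 pos [0.3864 0.2484 0.2797] F [ 1.61  0.32 -0.22] w 1.000
tool y yaw 14.34 z [-0.  0. -1.] j [-1.02  0.11  0.38  1.9  -0.04  1.14 -0.38]
delta cm [-60.26  -3.47   7.96] turn deg (about tool z) -0.36
```

{"api": "arm_command", "payload": {
  "deltas": [
    {"xyz": [-4, -0.3, 0], "turn": 0, "jaw": 0},
    {"xyz": [-8, -0.6, 0], "turn": 0, "jaw": 0},
    {"xyz": [-12, -0.9, 0], "turn": 0, "jaw": 0},
    {"xyz": [-16, -1.2, 0], "turn": 0, "jaw": 0},
    {"xyz": [-20, -1.5, 0], "turn": 0, "jaw": 0}
  ]
}}

```text
clock: 1.4
position: [0.4211, 0.0489, 0.2797]
ee_rot: [-1.927, -2.481, -0.001]
force: [2.0, 0.4, -0.4]
width: 0.999
```

{"api": "arm_command", "payload": {
  "deltas": [
    {"xyz": [-4, -0.3, 0.5], "turn": 0, "jaw": 0},
    {"xyz": [-8, -0.6, 2], "turn": 0, "jaw": 0},
    {"xyz": [-12, -0.9, 3], "turn": 0, "jaw": 0},
    {"xyz": [-16, -1.2, 4], "turn": 0, "jaw": 0},
    {"xyz": [-20, -1.5, 5], "turn": 0, "jaw": 0}
  ]
}}

```text
clock: 1.82
position: [0.4559, -0.1496, 0.2295]
ee_rot: [1.926, 2.482, 0.002]
force: [0.4, 1.0, 0.2]
width: 0.999
```

```bash
python3 go.py 0.502 -0.344 0.17 14.7
```

```text
clock 1.82 pos [ 0.4559 -0.1496  0.2295] F [0.38 1.   0.18] w 0.999
tool y yaw 14.38 z [ 0.001  0.001 -1.   ] j [-0.42  0.22  0.76  1.95 -0.18  1.03  0.67]
delta cm [-19.98  -0.37   5.94] turn deg (about tool z) -0.32
```

{"api": "arm_command", "payload": {
  "deltas": [
    {"xyz": [-4, -0.1, 1], "turn": 0, "jaw": 0},
    {"xyz": [-8, -0.2, 2], "turn": 0, "jaw": 0},
    {"xyz": [-12, -0.3, 3], "turn": 0, "jaw": 0},
    {"xyz": [-16, -0.4, 4], "turn": 0, "jaw": 0},
    {"xyz": [-20, -0.4, 5], "turn": 0, "jaw": 0}
  ]
}}

```text
clock: 2.23
position: [0.5016, -0.3461, 0.1782]
ee_rot: [-1.925, -2.482, -0.002]
force: [0.9, 0.6, 1.1]
width: 1.0
```

```bash
python3 go.py 0.502 -0.344 0.008 14.7; python3 - <<'E'
from h import *
from cell import get_image,observe
w=get_image("wrist");cv2.imwrite("pics/w1.png",w["frame"][:,:,::-1]);np.savez("w1.npz",**w)
t=get_image("side");cv2.imwrite("pics/s1.png",t["frame"][:,:,::-1])
E
```

```text
clock 2.23 pos [ 0.5016 -0.3461  0.1782] F [0.85 0.59 1.05] w 1.000
tool y yaw 14.40 z [ 0.     0.001 -1.   ] j [ 0.04  0.52  0.72  1.71 -0.39  1.05  1.14]
delta cm [ 0.17  0.08 17.02] turn deg (about tool z) -0.3
```

View pics/w1.png

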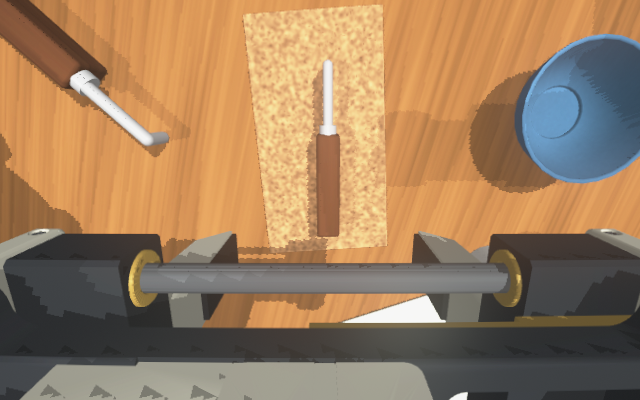

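```bash
python3 - <<'E'
from h import *
w=np.load("w1.npz")
f=w["frame"][120:250,290:370].astype(int);m=((f.sum(2)<330)&(f[:,:,0]>f[:,:,2]+15)).astype(np.uint8)
n,l,st,c=cv2.connectedComponentsWithStats(m);k=1+st[1:,4].argmax();print(st[k],c[k]+[290,120])
r=cv2.minAreaRect(np.argwhere(l==k)[:,::-1].astype(np.float32));print(r)
P=onz(w,cv2.boxPoints(r)+[290,120],.035);C=P.mean(0);print("C",C,np.linalg.norm(P[0]-P[1]),np.linalg.norm(P[1]-P[2]))
T=onz(w,[(328,61)],.034)[0];g=T-C;print(T,np.linalg.norm(g),"yaw",np.degrees(np.arctan2(g[1],g[0])))
d=P[1]-P[0] if np.linalg.norm(P[1]-P[0])>.06 else P[2]-P[1];print(np.degrees(np.arctan2(d[1],d[0])))
E
```

```text
[  26   14   24  103 1290] [327.3503876  196.00465116]
((37.5, 65.0), (102.0, 23.0), 90.0)
C [ 0.50356024 -0.34304873  0.035     ] 0.020898564897720334 0.09873796079250441
[ 0.47611598 -0.23500479  0.034     ] 0.1114795082192651 yaw 104.25228999767666
-75.00242733123916
```

{"api": "arm_command", "payload": {
  "deltas": [
    {"xyz": [0.2, 0.3, 4], "turn": 0, "jaw": 0},
    {"xyz": [0.2, 0.3, 8], "turn": 0, "jaw": 0},
    {"xyz": [0.2, 0.3, 12], "turn": 0, "jaw": 0},
    {"xyz": [0.2, 0.3, 14.5], "turn": 0, "jaw": 0},
    {"xyz": [0.2, 0.3, 15], "turn": 0, "jaw": 0}
  ]
}}

```text
clock: 2.75
position: [0.4992, -0.3464, 0.0226]
ee_rot: [-1.93, -2.469, 0.007]
force: [-0.4, 0.9, 1.0]
width: 0.999
```

```bash
python3 go.py 0.5035 -0.343 0.008 14.5
```

```text
clock 2.75 pos [ 0.4992 -0.3464  0.0226] F [-0.44  0.94  0.96] w 0.999
tool y yaw 13.99 z [-0.009  0.001 -1.   ] j [ 0.13  0.71  0.59  1.84 -0.54  0.77  1.25]
delta cm [0.22 0.51 1.46] turn deg (about tool z) -0.51
```

{"api": "arm_command", "payload": {
  "deltas": [
    {"xyz": [0.2, 0.5, 0.8], "turn": -0.5, "jaw": 0},
    {"xyz": [0.2, 0.5, 1.4], "turn": -0.5, "jaw": 0},
    {"xyz": [0.2, 0.5, 1.4], "turn": -0.5, "jaw": 0}
  ]
}}

```text
clock: 3.0
position: [0.5042, -0.3426, 0.0086]
ee_rot: [-1.917, -2.479, 0.007]
force: [0.3, 0.3, 0.3]
width: 0.999
```

```bash
python3 go.py 0.5035 -0.343 0.008 14.5
```

```text
clock 3.00 pos [ 0.5042 -0.3426  0.0086] F [0.27 0.33 0.29] w 0.999
tool y yaw 14.57 z [-0.009  0.001 -1.   ] j [ 0.13  0.73  0.57  1.84 -0.55  0.75  1.26]
delta cm [-0.02 -0.08  0.06] turn deg (about tool z) 0.07
```

{"api": "arm_command", "payload": {
  "deltas": [
    {"xyz": [0, 0, 0], "turn": 0, "jaw": 255},
    {"xyz": [0, 0, 0], "turn": 0, "jaw": 255},
    {"xyz": [0, 0, 0], "turn": 0, "jaw": 255},
    {"xyz": [0, 0, 0], "turn": 0, "jaw": 255},
    {"xyz": [0, 0, 0], "turn": 0, "jaw": 255}
  ],
  "force": 55
}}

```text
clock: 3.42
position: [0.5045, -0.3428, 0.0092]
ee_rot: [-1.918, -2.48, 0.006]
force: [-0.4, -0.1, 0.5]
width: 0.688
```

{"api": "arm_command", "payload": {
  "deltas": [
    {"xyz": [0, 0, 0], "turn": 0, "jaw": 255},
    {"xyz": [0, 0, 0], "turn": 0, "jaw": 255},
    {"xyz": [0, 0, 0], "turn": 0, "jaw": 255},
    {"xyz": [0, 0, 0], "turn": 0, "jaw": 255},
    {"xyz": [0, 0, 0], "turn": 0, "jaw": 255}
  ]
}}

```text
clock: 3.83
position: [0.5044, -0.3429, 0.0092]
ee_rot: [-1.918, -2.48, 0.006]
force: [0.1, -0.6, 0.4]
width: 0.322
```

{"api": "arm_command", "payload": {
  "deltas": [
    {"xyz": [0, 0, -1], "turn": 0, "jaw": 255},
    {"xyz": [0, 0, -2], "turn": 0, "jaw": 255},
    {"xyz": [0, 0, -4], "turn": 0, "jaw": 255},
    {"xyz": [0, 0, -6], "turn": 0, "jaw": 255},
    {"xyz": [0, 0, -7], "turn": 0, "jaw": 255}
  ]
}}

```text
clock: 4.25
position: [0.5058, -0.3439, 0.0822]
ee_rot: [-1.92, -2.482, 0.006]
force: [0.6, -0.6, -1.3]
width: 0.237
```

```bash
python3 go.py 0.5035 -0.343 0.1 14.5; python3 - <<'E'
from h import *
from cell import get_image,observe
w=get_image("wrist");cv2.imwrite("pics/w2.png",w["frame"][:,:,::-1]);np.savez("w2.npz",**w)
t=get_image("side");np.savez("s2.npz",**t);crop(t,(420,240),90,70,4,"pics/s2.png")
E
```

```text
clock 4.25 pos [ 0.5058 -0.3439  0.0822] F [ 0.58 -0.58 -1.26] w 0.237
tool y yaw 14.54 z [-0.005 -0.001 -1.   ] j [ 0.08  0.64  0.64  1.79 -0.48  0.88  1.2 ]
delta cm [ 0.14 -0.21 -1.78] turn deg (about tool z) 0.04
```

View pics/w2.png

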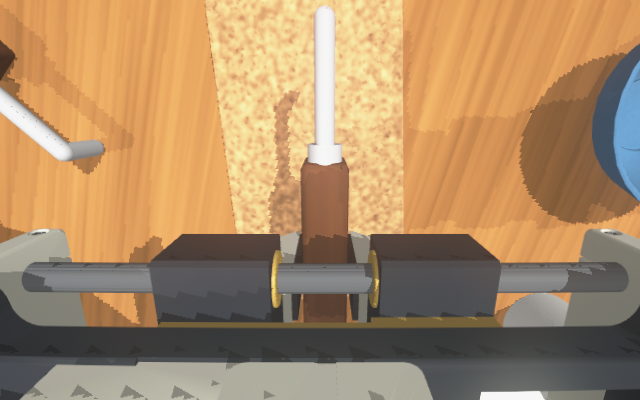

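View pics/s2.png

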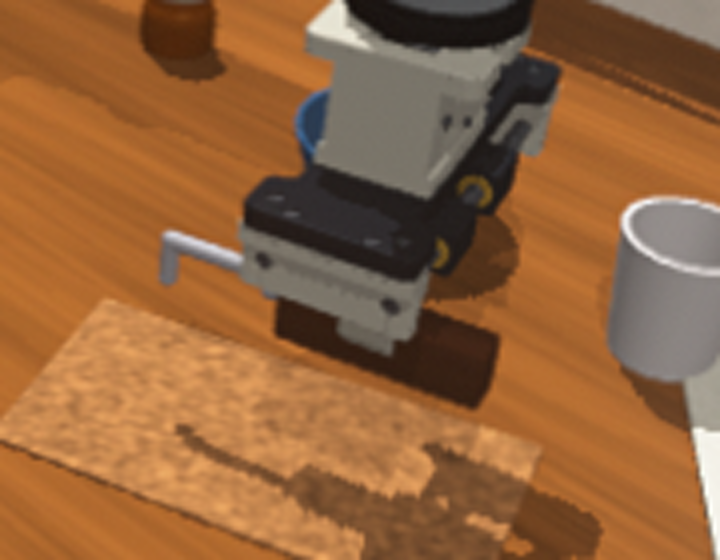

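The hook is gripped level: wrist px 325,7 to 325,330, with the tip at side crop 168,275. Carrying it to a pose short of the hole.

```bash
python3 go.py 0.529 -0.025 0.11 5.45
```

```text
clock 4.35 pos [ 0.5062 -0.3438  0.0815] F [-0.27  0.58 -1.69] w 0.231
tool y yaw 14.56 z [-0.004 -0.001 -1.   ] j [ 0.08  0.64  0.64  1.8  -0.48  0.87  1.2 ]
delta cm [30.29 10.21 -2.88] turn deg (about tool z) 9.11
```

{"api": "arm_command", "payload": {
  "deltas": [
    {"xyz": [2, 0.7, -2], "turn": 1.8, "jaw": 255},
    {"xyz": [5, 1.7, -2.9], "turn": 3.6, "jaw": 255},
    {"xyz": [8, 2.7, -2.9], "turn": 5.4, "jaw": 255},
    {"xyz": [11, 3.7, -2.9], "turn": 7.2, "jaw": 255},
    {"xyz": [14, 4.7, -2.9], "turn": 9, "jaw": 255}
  ]
}}

```text
clock: 4.77
position: [0.5161, -0.1948, 0.1098]
ee_rot: [-2.111, -2.322, 0.006]
force: [0.3, 0.7, -1.8]
width: 0.233
```

```bash
python3 go.py 0.529 -0.025 0.11 5.45
```

```text
clock 4.77 pos [ 0.5161 -0.1948  0.1098] F [ 0.26  0.71 -1.78] w 0.233
tool y yaw 5.46 z [-0.005 -0.    -1.   ] j [-0.26  0.53  0.74  1.93 -0.46  0.87  0.82]
delta cm [16.78  2.9  -0.04] turn deg (about tool z) 0.01
```

{"api": "arm_command", "payload": {
  "deltas": [
    {"xyz": [4, 0.7, 0], "turn": 0, "jaw": 255},
    {"xyz": [8, 1.4, 0], "turn": 0, "jaw": 255},
    {"xyz": [12, 2.1, 0], "turn": 0, "jaw": 255},
    {"xyz": [15, 2.7, 0], "turn": 0, "jaw": 255},
    {"xyz": [16.8, 2.9, 0], "turn": 0, "jaw": 255}
  ]
}}

```text
clock: 5.18
position: [0.5287, -0.0198, 0.1085]
ee_rot: [-2.104, -2.326, 0.006]
force: [0.9, 0.2, -1.4]
width: 0.236
```

{"api": "arm_command", "payload": {
  "deltas": [
    {"xyz": [0, 0, 0], "turn": 0, "jaw": 255},
    {"xyz": [0, 0, 0], "turn": 0, "jaw": 255}
  ]
}}

```text
clock: 5.35
position: [0.5281, -0.0179, 0.1076]
ee_rot: [-2.098, -2.329, 0.007]
force: [-0.3, 0.1, -0.8]
width: 0.234
```

```bash
python3 go.py 0.5255 0.025 0.11 5.45; python3 - <<'E'
from h import *
from cell import get_image
for n in ["top","side","wrist"]:
    t=get_image(n);np.savez(n+"3.npz",**t)
    if n=="wrist": cv2.imwrite("pics/w3.png",t["frame"][:,:,::-1])
    else: crop(t,{"top":(280,195),"side":(290,180)}[n],60,45,6,f"pics/{n}3.png")
E
```

```text
clock 5.35 pos [ 0.5281 -0.0179  0.1076] F [-0.31  0.06 -0.84] w 0.234
tool y yaw 5.96 z [-0.008  0.001 -1.   ] j [-0.61  0.5   0.76  1.98 -0.46  0.84  0.51]
delta cm [ 4.3   0.18 -0.23] turn deg (about tool z) 0.51
```

View pics/top3.png

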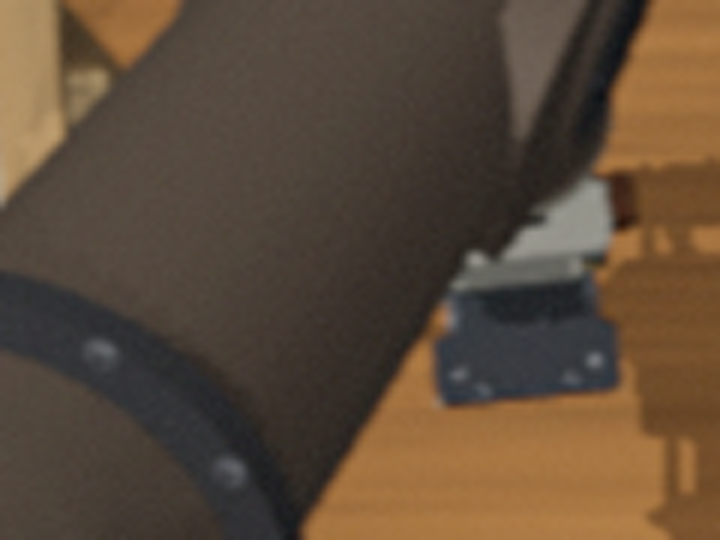

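View pics/side3.png

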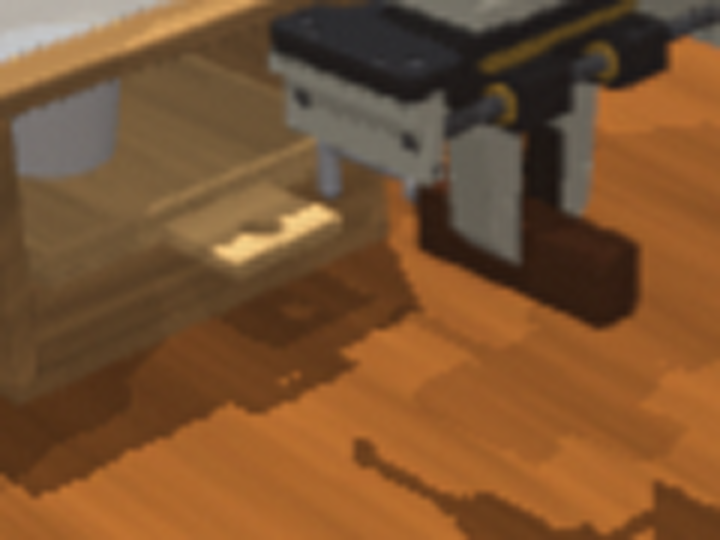

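View pics/w3.png

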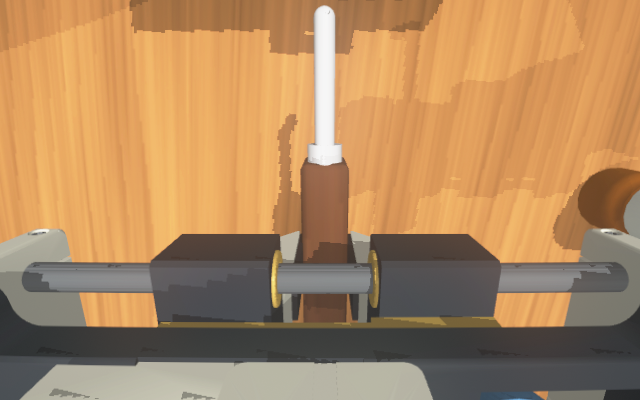

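```bash
python3 - <<'E'
from h import *
from cell import observe
w=np.load("wrist3.npz");s=np.load("side3.npz");st=observe();Rt=R.from_rotvec(st["ee_rot"]).as_matrix()
z=st["position"][2]-.006+.031
E=onz(w,[(325,6.5),(325,150)],z);print(E,"tool",(E-st["position"])@Rt*1000)
A=lambda l,o,k:(np.array(l)+.5)/k-.5+np.array(o)
# side tip bottom
b=A([(330,193)],(230,135),6);print("tip bottom side",onz(s,b,st["position"][2]-.006))
e=E[0]-Rt[:,0]*.0045;tb=e.copy();tb[2]=st["position"][2]-.006;print("tip pred",tb,"px side",(proj(s,tb)-[230,135])*6)
c=A([(235,270),(342,215),(268,228)],(230,135),6);print("tongue side corners",onz(s,c,.058))
for P in [(.515,.1345,.058),(.5174,.115,.058)]:print((proj(s,P)-[230,135])*6)
E
python3 - <<'E'
from h import *
s=np.load("side3.npz")
crop(s,(275,172),24,18,16,"pics/tong.png")
E
```

```text
[[0.51801514 0.08616214 0.13340004]
 [0.5231836  0.03398974 0.13340004]] tool [[ 1.08286695e+02  5.69002091e-02 -2.49143645e+01]
 [ 5.58589398e+01  9.04435386e-02 -2.49565048e+01]]
tip bottom side [[0.50822282 0.07385603 0.10240004]]
tip pred [0.51845587 0.08168377 0.10240004] px side [[335.60752118 176.93617445]]
tongue side corners [[0.48710229 0.11431885 0.058     ]
 [0.55288898 0.12556565 0.058     ]
 [0.52081036 0.13666543 0.058     ]]
[[257.64424609 231.20715172]]
[[289.16485393 245.25625234]]
```

View pics/tong.png

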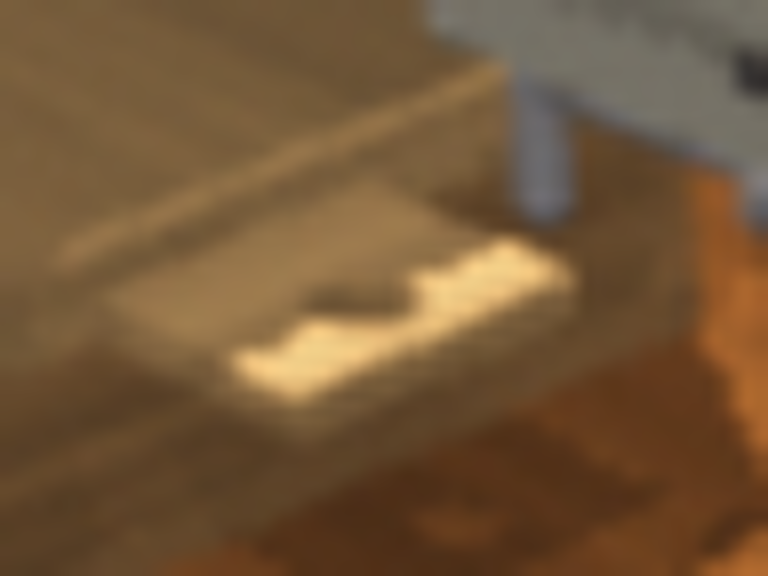

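```bash
python3 - <<'E'
from h import *
from cell import observe
s=np.load("side3.npz");w=np.load("wrist3.npz");st=observe();Rt=R.from_rotvec(st["ee_rot"]).as_matrix()
T=lambda x,y,z:st["position"]+Rt@(np.array([x,y,z])/1000)
for n,p in dict(nearbackbot=(-50,-11,6),nearfrontbot=(50,-11,6),nearbacktop=(-50,-11,-26),farbackbot=(-50,11,6),farbacktop=(-50,11,-26),nearfronttop=(50,-11,-26),tipbot=(110,0,6)).items():
    print(n,((proj(s,T(*p))-[229.5,134.5])*6).round(0))
print("wrist: tip end top, handle front top corners",proj(w,[T(114.5,0,-25),T(50,-11,-26),T(50,11,-26)]).round(1))
crop(s,(310,175),40,30,10,"pics/hs.png") # origin 270,145
E
```

```text
nearbackbot [[601. 314.]]
nearfrontbot [[411. 230.]]
nearbacktop [[603. 238.]]
farbackbot [[639. 294.]]
farbacktop [[642. 218.]]
nearfronttop [[410. 156.]]
tipbot [[328. 175.]]
wrist: tip end top, handle front top corners [[324.9 -12.5]
 [297.7 164.7]
 [351.8 164.8]]
```

View pics/hs.png

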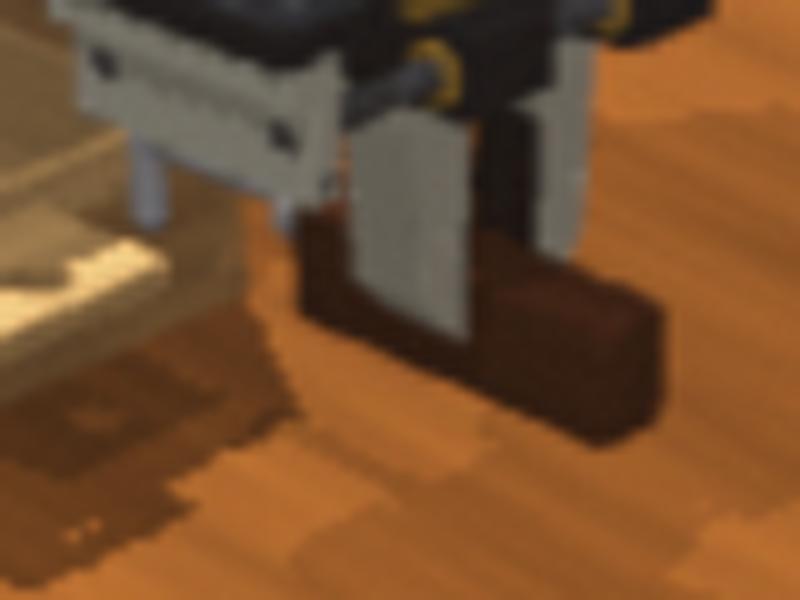

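```bash
python3 - <<'E'
from h import *
from cell import observe
st=observe();Rt=R.from_rotvec(st["ee_rot"]).as_matrix()
def pts(d,px):
    o,v=rays(d,px);px=np.array(px);z=d["depth"][px[:,1],px[:,0]];return o+v*z[:,None]
w=np.load("wrist3.npz");s=np.load("side3.npz");t0=np.load("top0.npz");w1=np.load("w1.npz")
px=[(325,y) for y in (8,12,20,60,120,165,185,205,225)]
print(((pts(w,px)-st["position"])@Rt*1000).round(1))
for p in [(310,185),(340,185)]:print(((pts(w,[p])-st["position"])@Rt*1000).round(1))
print("table in w1/hook on mat",pts(w1,[(328,65),(328,100),(328,150),(328,190),(328,225),(280,100),(200,100)]).round(4))
print("side handle pts",((pts(s,[(325,180),(312,178),(304,172)])-st["position"])@Rt*1000).round(1))
print("tongue top0",pts(t0,[(255,186),(255,200),(258,192)]).round(4))
E
```

```text
[[ 1.111e+02  1.000e-01 -1.340e+01]
 [ 1.099e+02  1.000e-01 -1.230e+01]
 [ 1.069e+02  1.000e-01 -1.270e+01]
 [ 9.160e+01  1.000e-01 -1.360e+01]
 [ 6.750e+01  1.000e-01 -1.420e+01]
 [ 4.810e+01  1.000e-01 -1.400e+01]
 [ 3.920e+01  1.000e-01 -1.520e+01]
 [ 3.000e+01  1.000e-01 -1.530e+01]
 [ 2.030e+01  1.000e-01 -1.520e+01]]
[[ 39.1  -6.6 -14.7]]
[[ 39.1   6.8 -14.7]]
table in w1/hook on mat [[ 4.769e-01 -2.380e-01  3.280e-02]
 [ 4.842e-01 -2.664e-01  3.370e-02]
 [ 4.953e-01 -3.092e-01  3.400e-02]
 [ 5.048e-01 -3.458e-01  3.450e-02]
 [ 5.135e-01 -3.798e-01  3.460e-02]
 [ 4.385e-01 -2.767e-01  2.100e-03]
 [ 3.610e-01 -2.962e-01 -2.000e-04]]
side handle pts [[-34.   -8.9  -4.7]
 [  6.3  -8.9   4.9]
 [ 33.8  -7.3  -0.5]]
tongue top0 [[0.535  0.1257 0.0539]
 [0.495  0.1241 0.0567]
 [0.5174 0.1163 0.057 ]]
```

```bash
python3 - <<'E'
from h import *
from cell import observe
s=np.load("side3.npz");st=observe();Rt=R.from_rotvec(st["ee_rot"]).as_matrix()
T=lambda x,y,z:st["position"]+Rt@(np.array([x,y,z])/1000)
f=lambda P:((proj(s,P)-[229.5,134.5])*6).round(0)
print("tip obs (330,191)",[f(T(x,0,z)) for x in (106,108,110) for z in (17,19)])
print("backbot obs (600,327)",[f(T(x,-11,z)) for x in (-52,-50) for z in (16,18)],"front obs 422,251",[f(T(48,-11,z)) for z in (16,18)])
# tongue in side: corners, hole
c=np.array([(295,405),(575,275),(360,305)])/16+[250.5,153.5];P=onz(s,c,.058);print(P.round(4))
u=np.array([np.cos(np.radians(95.45)),np.sin(np.radians(95.45))]);print("hole from side edge",P[:2,:2].mean(0)+.018*u)
E
python3 go.py 0.5252 0.027 0.09 5.45
```

```text
tip obs (330,191) [array([[335., 202.]]), array([[335., 207.]]), array([[332., 201.]]), array([[332., 205.]]), array([[328., 199.]]), array([[329., 204.]])]
backbot obs (600,327) [array([[604., 339.]]), array([[604., 344.]]), array([[600., 338.]]), array([[600., 342.]])] front obs 422,251 [array([[415., 254.]]), array([[415., 258.]])]
[[0.4899 0.1174 0.058 ]
 [0.5516 0.1246 0.058 ]
 [0.5184 0.1389 0.058 ]]
hole from side edge [0.51905764 0.13890338]
clock 5.50 pos [ 0.5284 -0.0216  0.1084] F [-0.58  0.26 -1.08] w 0.233
tool y yaw 5.62 z [-0.007  0.    -1.   ] j [-0.6   0.5   0.76  1.98 -0.46  0.84  0.51]
delta cm [4.87 0.17 1.84] turn deg (about tool z) 0.17
```

{"api": "arm_command", "payload": {
  "deltas": [
    {"xyz": [1.5, 0, 0.5], "turn": 0, "jaw": 255},
    {"xyz": [3, 0.1, 1.0], "turn": 0.2, "jaw": 255},
    {"xyz": [4.5, 0.2, 1.7], "turn": 0.2, "jaw": 255},
    {"xyz": [4.9, 0.2, 2.2], "turn": 0.2, "jaw": 255},
    {"xyz": [4.9, 0.2, 2.2], "turn": 0.2, "jaw": 255}
  ],
  "force": 60
}}

```text
clock: 5.92
position: [0.5244, 0.0298, 0.0849]
ee_rot: [-2.105, -2.322, 0.009]
force: [-0.7, 0.6, -2.0]
width: 0.232
```

```bash
python3 go.py 0.5263 0.028 0.084 5.45; python3 - <<'E'
from h import *
from cell import get_image
for n in ["side","wrist"]:
    t=get_image(n);np.savez(n+"4.npz",**t)
    if n=="wrist": cv2.imwrite("pics/w4.png",t["frame"][:,:,::-1])
    else: crop(t,(275,172),24,18,16,f"pics/{n}4.png")
E
```

```text
clock 5.92 pos [0.5244 0.0298 0.0849] F [-0.75  0.57 -1.97] w 0.232
tool y yaw 5.62 z [-0.009  0.    -1.   ] j [-0.68  0.53  0.73  2.01 -0.5   0.79  0.45]
delta cm [-0.2   0.17  0.09] turn deg (about tool z) 0.17
```

View pics/side4.png

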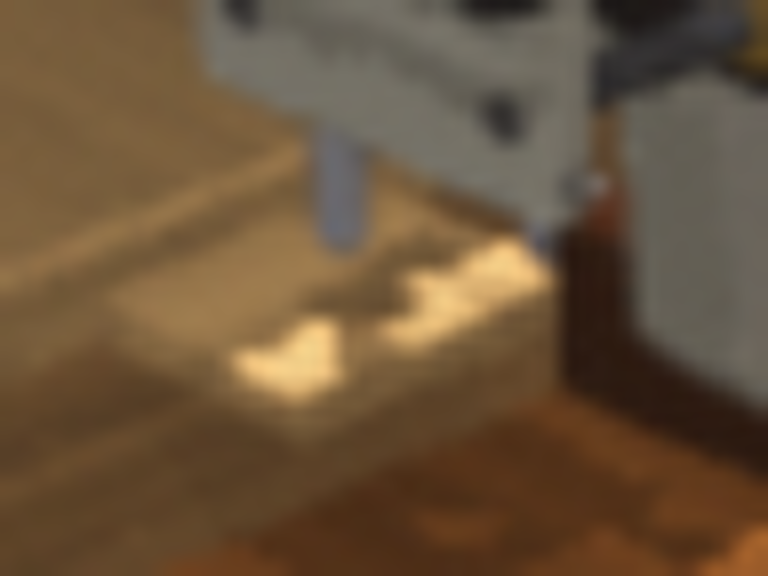

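View pics/w4.png

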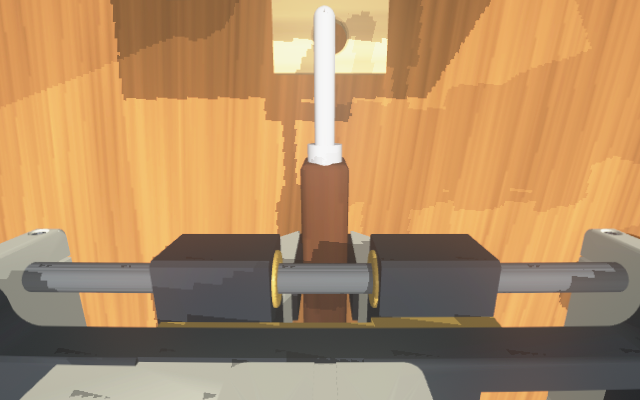

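```bash
python3 - <<'E'
from h import *
from cell import observe
st=observe();Rt=R.from_rotvec(st["ee_rot"]).as_matrix()
w=np.load("wrist4.npz");s=np.load("side4.npz")
P=onz(w,[(274,73),(387,73),(331,36),(331,52),(331,20),(348,36)],.058)
print(((P-st["position"])@Rt*1000).round(1))
o,v=rays(w,[(325,9),(325,15),(325,60)]);z=np.array([w["depth"][y,325] for y in (9,15,60)]);print(((o+v*z[:,None]-st["position"])@Rt*1000).round(1))
o,v=rays(w,[(290,60),(370,60),(365,30)]);z=np.array([w["depth"][60,290],w["depth"][60,370],w["depth"][30,365]]);print("tongue depth",((o+v*z[:,None]-st["position"])@Rt*1000).round(1),(o+v*z[:,None])[:,2])
crop(w,(325,40),60,40,6,"pics/w4c.png")
E
```

```text
[[ 91.7 -27.6  28.3]
 [ 91.7  32.9  27.9]
 [109.9   2.8  28.1]
 [102.2   2.9  28.1]
 [117.6   2.8  28.1]
 [109.9  11.7  28.1]]
[[111.3  -0.3 -12.5]
 [108.9  -0.3 -13.2]
 [ 92.   -0.2 -13.8]]
tongue depth [[ 98.3 -18.9  28.5]
 [ 98.2  23.5  27.6]
 [112.8  20.5  27.8]] [0.05774455 0.0583376  0.05823256]
```

View pics/w4c.png

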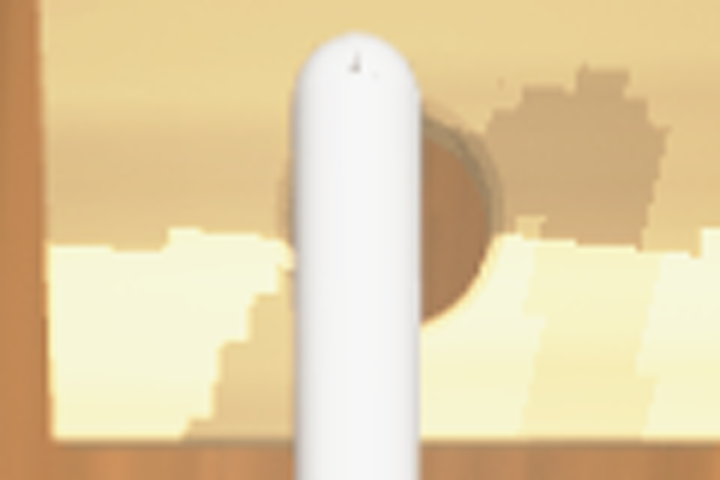

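{"api": "arm_command", "payload": {
  "deltas": [
    {"xyz": [0.2, 0.26, 0], "turn": 0.2, "jaw": 255},
    {"xyz": [0.2, 0.26, 0], "turn": 0.2, "jaw": 255},
    {"xyz": [0.2, 0.26, 0.3], "turn": 0.2, "jaw": 255}
  ]
}}

```text
clock: 6.27
position: [0.5283, 0.0292, 0.0836]
ee_rot: [-2.115, -2.317, 0.007]
force: [-0.2, 0.6, -1.5]
width: 0.235
```

```bash
python3 go.py 0.5272 0.0315 0.0815 5.45; python3 - <<'E'
from h import *
from cell import get_image,observe
st=observe();Rt=R.from_rotvec(st["ee_rot"]).as_matrix()
w=get_image("wrist");np.savez("w5.npz",**w);crop(w,(325,40),60,40,6,"pics/w5.png")
E
```

```text
clock 6.27 pos [0.5283 0.0292 0.0836] F [-0.23  0.58 -1.47] w 0.235
tool y yaw 5.23 z [-0.006 -0.001 -1.   ] j [-0.68  0.54  0.73  2.   -0.5   0.79  0.44]
delta cm [ 0.24 -0.09  0.21] turn deg (about tool z) -0.22
```

View pics/w5.png

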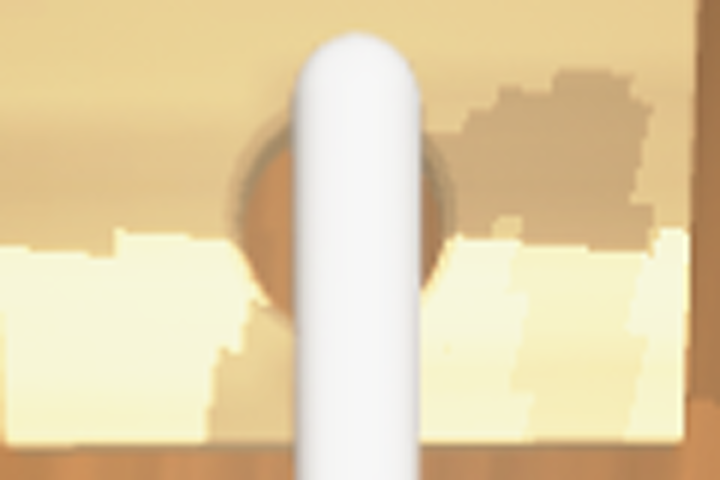

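{"api": "arm_command", "payload": {
  "deltas": [
    {"xyz": [0.2, -0.1, 0.1], "turn": -0.2, "jaw": 255},
    {"xyz": [0.2, -0.1, 0.3], "turn": -0.2, "jaw": 255},
    {"xyz": [0.2, -0.1, 0.6], "turn": -0.2, "jaw": 255},
    {"xyz": [0.2, -0.1, 0.7], "turn": -0.2, "jaw": 255}
  ]
}}

```text
clock: 6.65
position: [0.5262, 0.0311, 0.0754]
ee_rot: [-2.11, -2.32, 0.009]
force: [-0.8, 0.3, -1.3]
width: 0.232
```

```bash
python3 go.py 0.5272 0.0315 0.0655 5.45; python3 - <<'E'
from h import *
from cell import get_image,observe
w=get_image("wrist");np.savez("w6.npz",**w);crop(w,(325,40),60,40,6,"pics/w6.png")
E
```

```text
clock 6.65 pos [0.5262 0.0311 0.0754] F [-0.79  0.29 -1.33] w 0.232
tool y yaw 5.43 z [-0.007 -0.001 -1.   ] j [-0.67  0.55  0.72  2.01 -0.51  0.78  0.45]
delta cm [0.03 0.11 0.99] turn deg (about tool z) -0.02
```

View pics/w6.png

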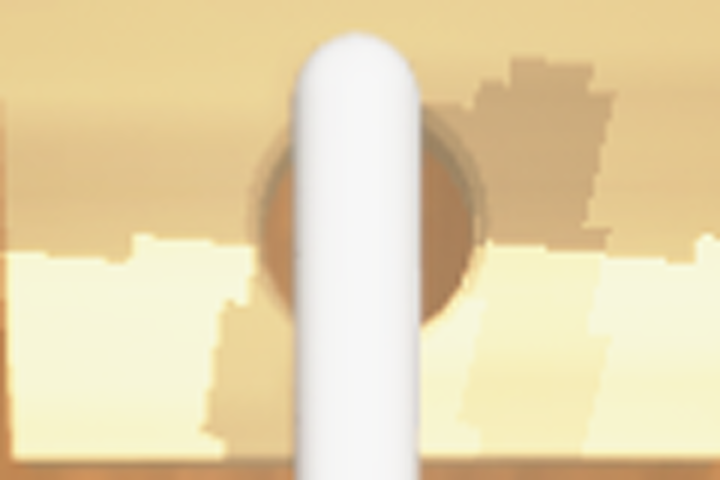

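```bash
python3 - <<'E'
from h import *
from cell import observe
st=observe();Rt=R.from_rotvec(st["ee_rot"]).as_matrix();w=np.load("w6.npz")
px=np.array([(300,459),(368,108),(368,330)])/6+[264.6,-.4]
print(((onz(w,px,.058)-st["position"])@Rt*1000).round(1))
E
```

```text
[[ 88.1  -5.   17.4]
 [115.    0.7  17.4]
 [ 98.2   0.7  17.4]]
```

{"api": "arm_command", "payload": {
  "deltas": [
    {"xyz": [-0.1, 0.05, 0], "turn": 0, "jaw": 255},
    {"xyz": [-0.1, 0.05, 0.4], "turn": 0, "jaw": 255},
    {"xyz": [-0.1, 0.05, 0.7], "turn": 0, "jaw": 255},
    {"xyz": [-0.1, 0.05, 0.9], "turn": 0, "jaw": 255},
    {"xyz": [-0.1, 0.05, 1.0], "turn": 0, "jaw": 255}
  ]
}}

```text
clock: 7.12
position: [0.5265, 0.0301, 0.0649]
ee_rot: [-2.11, -2.32, 0.01]
force: [-1.2, 0.2, -2.2]
width: 0.237
```

```bash
python3 go.py 0.5272 0.0315 0.0655 5.45; python3 - <<'E'
from h import *
from cell import get_image,observe
w=get_image("wrist");np.savez("w7.npz",**w);crop(w,(325,40),60,40,6,"pics/w7.png")
w=get_image("side");crop(w,(275,172),24,18,16,"pics/side7.png")
E
```

```text
clock 7.12 pos [0.5265 0.0301 0.0649] F [-1.18  0.24 -2.19] w 0.237
tool y yaw 5.43 z [-0.008 -0.001 -1.   ] j [-0.66  0.57  0.71  2.02 -0.53  0.76  0.47]
delta cm [ 0.13  0.08 -0.06] turn deg (about tool z) -0.02
```

View pics/w7.png

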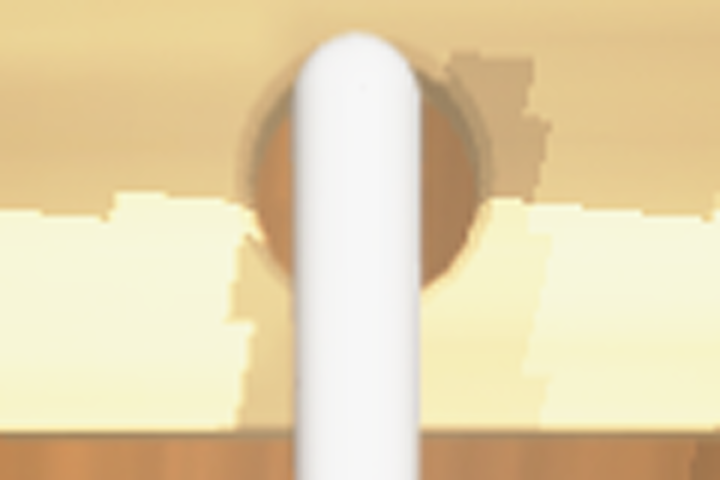

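View pics/side7.png

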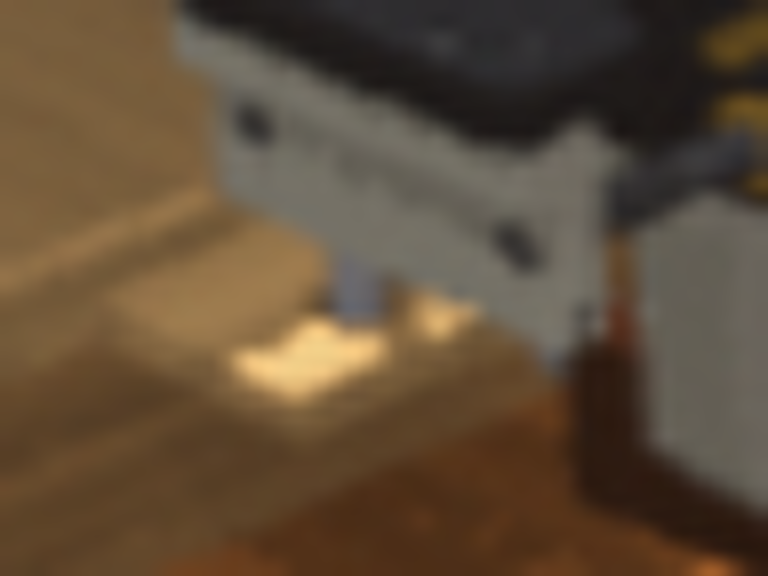

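Seen in the wrist crop, the shank end lies over the hole, whose centre is at 368,170. In the side crop the tip goes into the hole at 360,320 with no contact force. Taking up slack slowly.

{"api": "arm_command", "payload": {
  "deltas": [
    {"xyz": [-0.1, 0, 0], "turn": 0, "jaw": 255},
    {"xyz": [-0.2, 0, 0], "turn": 0, "jaw": 255},
    {"xyz": [-0.3, 0, 0], "turn": 0, "jaw": 255},
    {"xyz": [-0.4, 0, 0], "turn": 0, "jaw": 255},
    {"xyz": [-0.5, 0, 0], "turn": 0, "jaw": 255}
  ]
}}

```text
clock: 7.63
position: [0.5271, 0.025, 0.0652]
ee_rot: [-2.11, -2.32, 0.009]
force: [-0.3, 0.6, -0.2]
width: 0.234
```

{"api": "arm_command", "payload": {
  "deltas": [
    {"xyz": [-0.1, 0, 0], "turn": 0, "jaw": 255},
    {"xyz": [-0.2, 0, 0], "turn": 0, "jaw": 255},
    {"xyz": [-0.3, 0, 0], "turn": 0, "jaw": 255},
    {"xyz": [-0.4, 0, 0], "turn": 0, "jaw": 255},
    {"xyz": [-0.5, 0, 0], "turn": 0, "jaw": 255}
  ]
}}

```text
clock: 8.05
position: [0.5275, 0.0203, 0.0651]
ee_rot: [-2.109, -2.32, 0.009]
force: [0.1, 3.5, -1.8]
width: 0.234
```

```bash
python3 go.py 0.5265 0.0301 0.0655 5.45; python3 - <<'E'
from h import *
from cell import get_image,observe
w=get_image("wrist");np.savez("w8.npz",**w);crop(w,(325,40),60,40,6,"pics/w8.png")
w=get_image("side");crop(w,(280,172),36,27,10,"pics/side8.png")
E
```

```text
clock 8.05 pos [0.5275 0.0203 0.0651] F [ 0.06  3.48 -1.82] w 0.234
tool y yaw 5.45 z [-0.008 -0.    -1.   ] j [-0.64  0.56  0.7   2.02 -0.53  0.76  0.49]
delta cm [ 0.99 -0.01 -0.04] turn deg (about tool z) 0.0
```

View pics/w8.png

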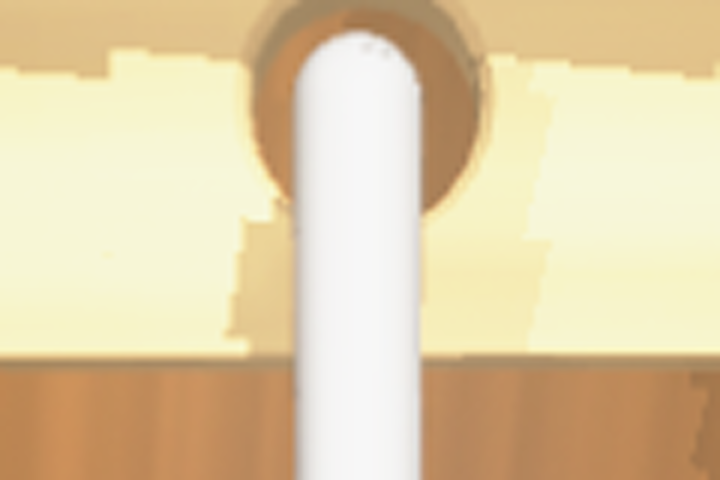

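View pics/side8.png

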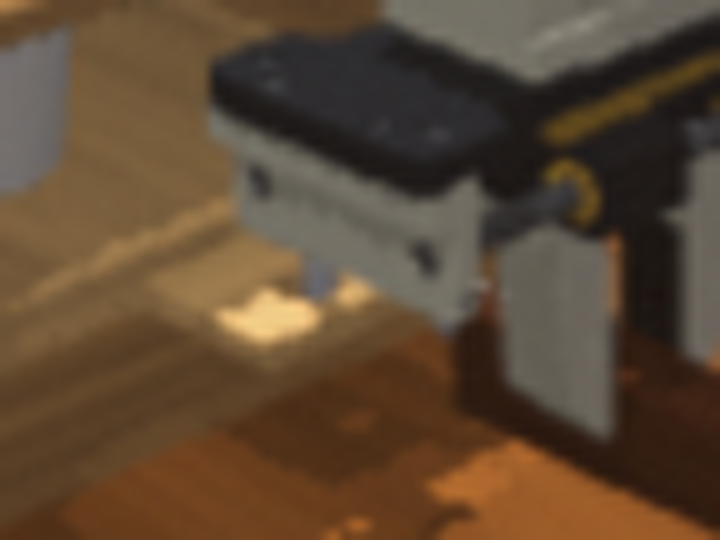

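{"api": "arm_command", "payload": {
  "deltas": [
    {"xyz": [-0.1, 0, 0], "turn": 0, "jaw": 255},
    {"xyz": [-0.25, 0, 0], "turn": 0, "jaw": 255},
    {"xyz": [-0.4, 0, 0], "turn": 0, "jaw": 255},
    {"xyz": [-0.55, 0, 0], "turn": 0, "jaw": 255},
    {"xyz": [-0.7, 0, 0], "turn": 0, "jaw": 255}
  ]
}}

```text
clock: 8.57
position: [0.5282, 0.0127, 0.0652]
ee_rot: [-2.11, -2.32, 0.009]
force: [-1.1, 4.1, -2.2]
width: 0.232
```

{"api": "arm_command", "payload": {
  "deltas": [
    {"xyz": [-0.15, 0, 0], "turn": 0, "jaw": 255},
    {"xyz": [-0.3, 0, 0], "turn": 0, "jaw": 255},
    {"xyz": [-0.45, 0, 0], "turn": 0, "jaw": 255},
    {"xyz": [-0.6, 0, 0], "turn": 0, "jaw": 255},
    {"xyz": [-0.75, 0, 0], "turn": 0, "jaw": 255}
  ]
}}

```text
clock: 8.98
position: [0.5289, 0.0051, 0.0652]
ee_rot: [-2.11, -2.32, 0.009]
force: [0.3, 3.2, -1.7]
width: 0.232
```

{"api": "arm_command", "payload": {
  "deltas": [
    {"xyz": [-0.15, 0, 0], "turn": 0, "jaw": 255},
    {"xyz": [-0.3, 0, 0], "turn": 0, "jaw": 255},
    {"xyz": [-0.45, 0, 0], "turn": 0, "jaw": 255},
    {"xyz": [-0.6, 0, 0], "turn": 0, "jaw": 255},
    {"xyz": [-0.75, 0, 0], "turn": 0, "jaw": 255}
  ]
}}

```text
clock: 9.4
position: [0.5296, -0.0025, 0.0652]
ee_rot: [-2.11, -2.32, 0.009]
force: [-1.1, 4.5, -0.9]
width: 0.233
```

```bash
python3 go.py 0.5265 0.0301 0.0655 5.45; python3 - <<'E'
from h import *
from cell import get_image,observe
w=get_image("wrist");np.savez("w9.npz",**w);crop(w,(325,40),60,40,6,"pics/w9.png")
w=get_image("side");crop(w,(280,165),75,50,5,"pics/side9.png")
E
```

```text
clock 9.40 pos [ 0.5296 -0.0025  0.0652] F [-1.06  4.46 -0.9 ] w 0.233
tool y yaw 5.42 z [-0.008 -0.001 -1.   ] j [-0.59  0.57  0.7   2.01 -0.53  0.76  0.53]
delta cm [ 3.28 -0.01 -0.03] turn deg (about tool z) -0.03
```

View pics/w9.png

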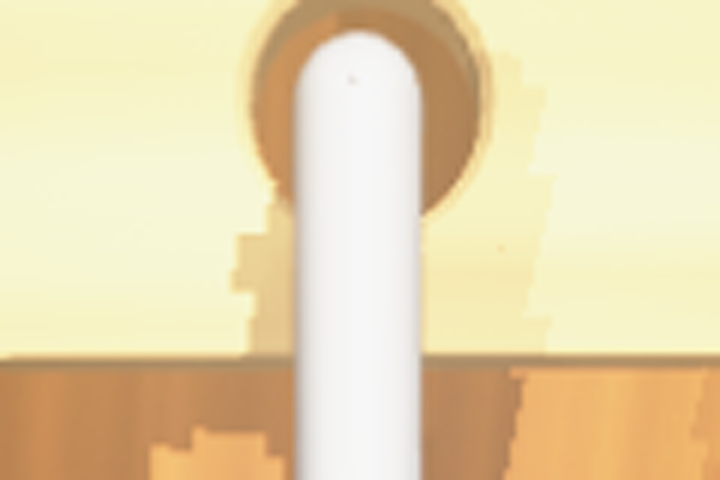

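View pics/side9.png

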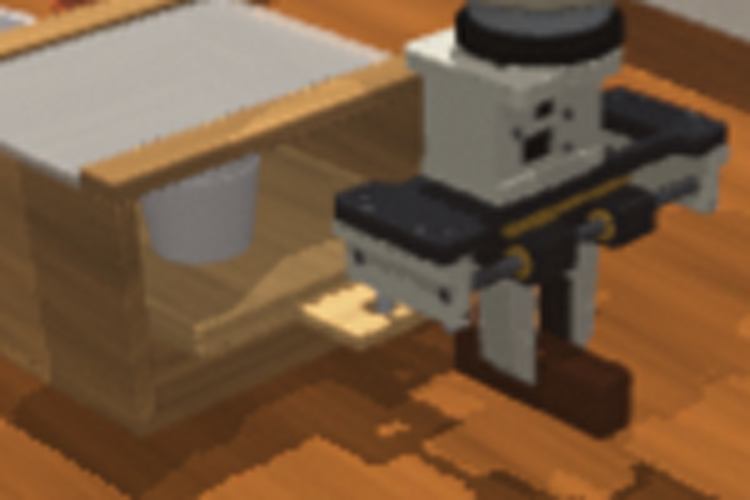

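{"api": "arm_command", "payload": {
  "deltas": [
    {"xyz": [-0.15, 0, 0], "turn": 0, "jaw": 255},
    {"xyz": [-0.3, 0, 0], "turn": 0, "jaw": 255},
    {"xyz": [-0.45, 0, 0], "turn": 0, "jaw": 255},
    {"xyz": [-0.6, 0, 0], "turn": 0, "jaw": 255},
    {"xyz": [-0.75, 0, 0], "turn": 0, "jaw": 255}
  ]
}}

```text
clock: 9.92
position: [0.5304, -0.0104, 0.0652]
ee_rot: [-2.111, -2.32, 0.01]
force: [0.1, 4.6, -2.0]
width: 0.232
```

{"api": "arm_command", "payload": {
  "deltas": [
    {"xyz": [-0.15, 0, 0], "turn": 0, "jaw": 255},
    {"xyz": [-0.3, 0, 0], "turn": 0, "jaw": 255},
    {"xyz": [-0.4, 0, 0], "turn": 0, "jaw": 255},
    {"xyz": [-0.5, 0, 0], "turn": 0, "jaw": 255},
    {"xyz": [-0.6, 0, 0], "turn": 0, "jaw": 255}
  ]
}}

```text
clock: 10.33
position: [0.5309, -0.0165, 0.0652]
ee_rot: [-2.111, -2.32, 0.01]
force: [-1.0, 3.6, -1.7]
width: 0.231
```

```bash
python3 go.py 0.5265 0.0301 0.0655 5.45; python3 - <<'E'
from h import *
from cell import get_image,observe
w=get_image("wrist");cv2.imwrite("pics/w10.png",w["frame"][:,:,::-1]);
st=observe();P=onz(w,[(290,59.2)],.058)[0];print("edge",P)
u=np.array([np.cos(np.radians(95.45)),np.sin(np.radians(95.45))])
print("out mm",(-(P[:2]-[.5018,.2795])@u-.132-.018)*1000)
E
```

```text
clock 10.33 pos [ 0.5309 -0.0165  0.0652] F [-1.    3.6  -1.71] w 0.231
tool y yaw 5.39 z [-0.008 -0.001 -1.   ] j [-0.56  0.57  0.7   2.01 -0.53  0.76  0.55]
delta cm [ 4.68 -0.01 -0.03] turn deg (about tool z) -0.06
edge [0.50572271 0.07610136 0.058     ]
out mm 52.85173543902423
```

Out about 53 mm. From here one small call at a time.

{"api": "arm_command", "payload": {
  "deltas": [
    {"xyz": [-0.1, 0, 0], "turn": 0, "jaw": 255},
    {"xyz": [-0.2, 0, 0], "turn": 0, "jaw": 255},
    {"xyz": [-0.3, 0, 0], "turn": 0, "jaw": 255},
    {"xyz": [-0.4, 0, 0], "turn": 0, "jaw": 255},
    {"xyz": [-0.5, 0, 0], "turn": 0, "jaw": 255}
  ]
}}

```text
clock: 10.8
position: [0.5314, -0.0218, 0.0652]
ee_rot: [-2.111, -2.32, 0.01]
force: [0.3, 4.0, -2.0]
width: 0.233
```

{"api": "arm_command", "payload": {
  "deltas": [
    {"xyz": [-0.1, 0, 0], "turn": 0, "jaw": 255},
    {"xyz": [-0.2, 0, 0], "turn": 0, "jaw": 255},
    {"xyz": [-0.3, 0, 0], "turn": 0, "jaw": 255},
    {"xyz": [-0.4, 0, 0], "turn": 0, "jaw": 255}
  ]
}}

```text
clock: 11.13
position: [0.5318, -0.0259, 0.0652]
ee_rot: [-2.111, -2.32, 0.01]
force: [0.7, 4.2, -1.7]
width: 0.233
```

{"api": "arm_command", "payload": {
  "deltas": [
    {"xyz": [-0.08, 0, 0], "turn": 0, "jaw": 255},
    {"xyz": [-0.16, 0, 0], "turn": 0, "jaw": 255},
    {"xyz": [-0.24, 0, 0], "turn": 0, "jaw": 255},
    {"xyz": [-0.32, 0, 0], "turn": 0, "jaw": 255},
    {"xyz": [-0.4, 0, 0], "turn": 0, "jaw": 255}
  ]
}}

```text
clock: 11.55
position: [0.5322, -0.03, 0.0653]
ee_rot: [-2.111, -2.32, 0.01]
force: [-0.4, 3.6, -2.1]
width: 0.235
```

{"api": "arm_command", "payload": {
  "deltas": [
    {"xyz": [-0.08, 0, 0], "turn": 0, "jaw": 255},
    {"xyz": [-0.16, 0, 0], "turn": 0, "jaw": 255},
    {"xyz": [-0.24, 0, 0], "turn": 0, "jaw": 255},
    {"xyz": [-0.32, 0, 0], "turn": 0, "jaw": 255},
    {"xyz": [-0.4, 0, 0], "turn": 0, "jaw": 255}
  ]
}}

```text
clock: 11.97
position: [0.5326, -0.034, 0.0653]
ee_rot: [-2.111, -2.32, 0.01]
force: [0.7, 4.0, -1.8]
width: 0.231
```

{"api": "arm_command", "payload": {
  "deltas": [
    {"xyz": [-0.08, 0, 0], "turn": 0, "jaw": 255},
    {"xyz": [-0.16, 0, 0], "turn": 0, "jaw": 255},
    {"xyz": [-0.24, 0, 0], "turn": 0, "jaw": 255},
    {"xyz": [-0.32, 0, 0], "turn": 0, "jaw": 255},
    {"xyz": [-0.4, 0, 0], "turn": 0, "jaw": 255}
  ]
}}

```text
clock: 12.38
position: [0.533, -0.0381, 0.0653]
ee_rot: [-2.111, -2.32, 0.01]
force: [-1.2, 3.9, -1.7]
width: 0.236
```

{"api": "arm_command", "payload": {
  "deltas": [
    {"xyz": [-0.08, 0, 0], "turn": 0, "jaw": 255},
    {"xyz": [-0.16, 0, 0], "turn": 0, "jaw": 255},
    {"xyz": [-0.24, 0, 0], "turn": 0, "jaw": 255},
    {"xyz": [-0.32, 0, 0], "turn": 0, "jaw": 255},
    {"xyz": [-0.4, 0, 0], "turn": 0, "jaw": 255}
  ]
}}

```text
clock: 12.8
position: [0.5333, -0.0422, 0.0652]
ee_rot: [-2.111, -2.32, 0.01]
force: [0.6, 4.4, -2.9]
width: 0.234
```

{"api": "arm_command", "payload": {
  "deltas": [
    {"xyz": [-0.08, 0, 0], "turn": 0, "jaw": 255},
    {"xyz": [-0.16, 0, 0], "turn": 0, "jaw": 255},
    {"xyz": [-0.24, 0, 0], "turn": 0, "jaw": 255},
    {"xyz": [-0.32, 0, 0], "turn": 0, "jaw": 255},
    {"xyz": [-0.4, 0, 0], "turn": 0, "jaw": 255}
  ]
}}

```text
clock: 13.22
position: [0.5337, -0.0462, 0.0652]
ee_rot: [-2.111, -2.32, 0.01]
force: [-0.3, 4.6, -2.1]
width: 0.238
```

{"api": "arm_command", "payload": {
  "deltas": [
    {"xyz": [-0.08, 0, 0], "turn": 0, "jaw": 255},
    {"xyz": [-0.16, 0, 0], "turn": 0, "jaw": 255},
    {"xyz": [-0.24, 0, 0], "turn": 0, "jaw": 255},
    {"xyz": [-0.32, 0, 0], "turn": 0, "jaw": 255},
    {"xyz": [-0.4, 0, 0], "turn": 0, "jaw": 255}
  ]
}}

```text
clock: 13.63
position: [0.5341, -0.0502, 0.0652]
ee_rot: [-2.111, -2.32, 0.01]
force: [0.9, 4.5, -2.7]
width: 0.232
```

{"api": "arm_command", "payload": {
  "deltas": [
    {"xyz": [-0.08, 0, 0], "turn": 0, "jaw": 255},
    {"xyz": [-0.16, 0, 0], "turn": 0, "jaw": 255},
    {"xyz": [-0.24, 0, 0], "turn": 0, "jaw": 255},
    {"xyz": [-0.32, 0, 0], "turn": 0, "jaw": 255},
    {"xyz": [-0.4, 0, 0], "turn": 0, "jaw": 255}
  ]
}}

```text
clock: 14.05
position: [0.5342, -0.0525, 0.065]
ee_rot: [-2.109, -2.319, 0.008]
force: [0.7, 11.1, -2.4]
width: 0.235
```

Stop felt at 11 N. Holding the pull lightly.

{"api": "arm_command", "payload": {
  "deltas": [
    {"xyz": [-0.12, 0, 0], "turn": 0, "jaw": 255},
    {"xyz": [-0.12, 0, 0], "turn": 0, "jaw": 255},
    {"xyz": [-0.12, 0, 0], "turn": 0, "jaw": 255},
    {"xyz": [-0.12, 0, 0], "turn": 0, "jaw": 255},
    {"xyz": [-0.12, 0, 0], "turn": 0, "jaw": 255}
  ]
}}

```text
clock: 14.47
position: [0.5343, -0.0525, 0.0648]
ee_rot: [-2.107, -2.319, 0.007]
force: [0.9, 7.3, -2.9]
width: 0.231
```

{"api": "arm_command", "payload": {
  "deltas": [
    {"xyz": [-0.18, 0, 0], "turn": 0, "jaw": 255},
    {"xyz": [-0.18, 0, 0], "turn": 0, "jaw": 255},
    {"xyz": [-0.18, 0, 0], "turn": 0, "jaw": 255},
    {"xyz": [-0.18, 0, 0], "turn": 0, "jaw": 255},
    {"xyz": [-0.18, 0, 0], "turn": 0, "jaw": 255}
  ]
}}

```text
clock: 14.88
position: [0.5344, -0.0526, 0.0646]
ee_rot: [-2.104, -2.319, 0.005]
force: [0.0, 9.0, -2.3]
width: 0.236
```

{"api": "arm_command", "payload": {
  "deltas": [
    {"xyz": [-0.2, 0, 0], "turn": 0, "jaw": 255},
    {"xyz": [-0.2, 0, 0], "turn": 0, "jaw": 255},
    {"xyz": [-0.2, 0, 0], "turn": 0, "jaw": 255},
    {"xyz": [-0.2, 0, 0], "turn": 0, "jaw": 255},
    {"xyz": [-0.2, 0, 0], "turn": 0, "jaw": 255}
  ]
}}

```text
clock: 15.3
position: [0.5345, -0.0526, 0.0644]
ee_rot: [-2.101, -2.319, 0.003]
force: [0.5, 10.9, -2.8]
width: 0.236
```

```bash
python3 go.py 0.5265 0.0301 0.0655 5.45; python3 - <<'E'
from h import *
from cell import get_image,observe
for i in range(2):
  w=get_image("wrist");print(observe()["force"].round(1))
crop(w,(325,40),60,40,6,"pics/w11.png")
w=get_image("side");crop(w,(310,175),75,55,5,"pics/side11.png")
E
```

```text
clock 15.30 pos [ 0.5345 -0.0526  0.0644] F [ 0.45 10.88 -2.77] w 0.236
tool y yaw 5.64 z [-0.011  0.007 -1.   ] j [-0.48  0.58  0.69  1.99 -0.53  0.77  0.62]
delta cm [ 8.31  0.01 -0.05] turn deg (about tool z) 0.19
[ 1.1  8.7 -3.2]
[ 0.1 10.1 -2.2]
```

View pics/w11.png

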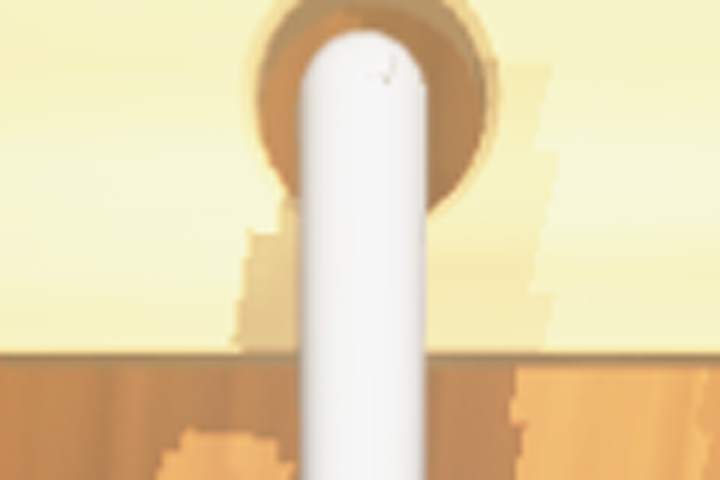

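View pics/side11.png

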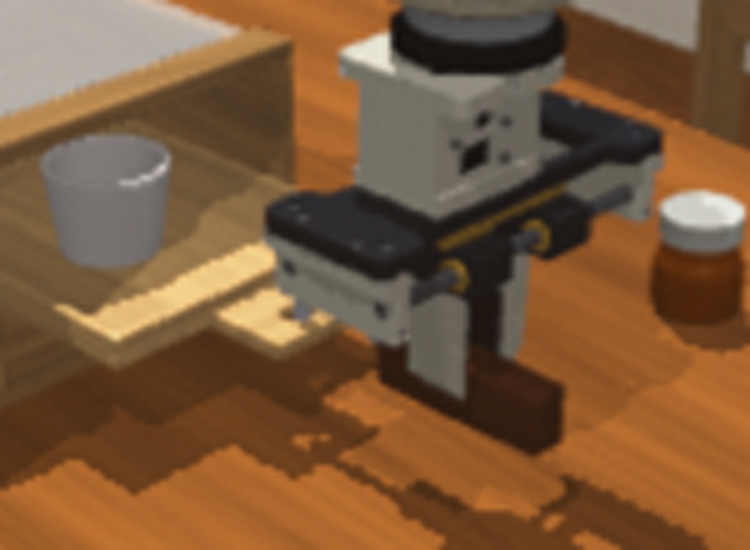

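The pull held at 7–11 N for over a second with the tip in the hole (crop 360,60) and the cup upright at side crop 105,200. Unhooking: ease forward about 4 mm, then lift.

{"api": "arm_command", "payload": {
  "deltas": [
    {"xyz": [0.1, 0, 0], "turn": 0, "jaw": 255},
    {"xyz": [0.2, 0, 0], "turn": 0, "jaw": 255},
    {"xyz": [0.3, 0, 0], "turn": 0, "jaw": 255},
    {"xyz": [0.4, 0, 0], "turn": 0, "jaw": 255},
    {"xyz": [0.45, 0, 0], "turn": 0, "jaw": 255}
  ]
}}

```text
clock: 15.87
position: [0.5341, -0.0487, 0.0645]
ee_rot: [-2.102, -2.319, 0.004]
force: [0.3, 0.3, -0.9]
width: 0.233
```

{"api": "arm_command", "payload": {
  "deltas": [
    {"xyz": [0, 0, -0.3], "turn": 0, "jaw": 255},
    {"xyz": [0, 0, -0.6], "turn": 0, "jaw": 255},
    {"xyz": [0, 0, -0.9], "turn": 0, "jaw": 255},
    {"xyz": [0, 0, -1.2], "turn": 0, "jaw": 255},
    {"xyz": [0, 0, -1.5], "turn": 0, "jaw": 255}
  ]
}}

```text
clock: 16.28
position: [0.5343, -0.0489, 0.0799]
ee_rot: [-2.103, -2.319, 0.004]
force: [0.8, 0.1, -0.8]
width: 0.234
```

```bash
python3 go.py 0.5265 -0.05 0.1 5.45; python3 - <<'E'
from h import *
from cell import get_image,observe
w=get_image("wrist");np.savez("w12.npz",**w)
crop(w,(325,40),60,40,6,"pics/w12.png")
E
```

```text
clock 16.28 pos [ 0.5343 -0.0489  0.0799] F [ 0.83  0.12 -0.81] w 0.234
tool y yaw 5.59 z [-0.01   0.006 -1.   ] j [-0.5   0.55  0.71  1.98 -0.51  0.8   0.6 ]
delta cm [-0.02 -0.81 -2.  ] turn deg (about tool z) 0.14
```

View pics/w12.png

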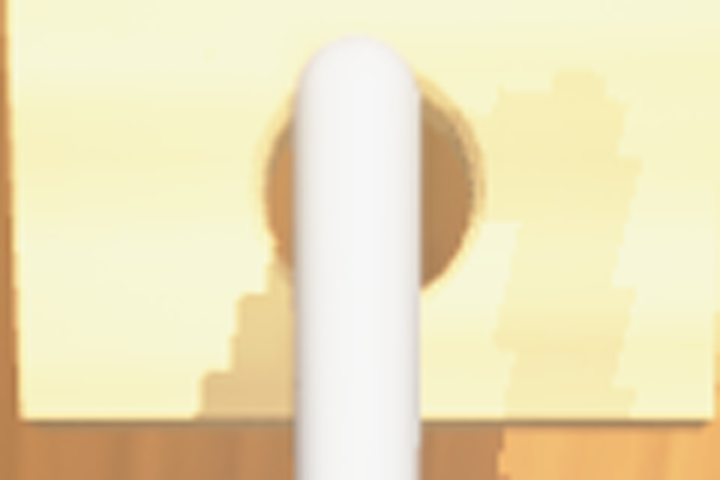

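{"api": "arm_command", "payload": {
  "deltas": [
    {"xyz": [0, 0, -1], "turn": 0, "jaw": 255},
    {"xyz": [0, 0, -2], "turn": 0, "jaw": 255},
    {"xyz": [-1, 0, -3.5], "turn": 0, "jaw": 255},
    {"xyz": [-3, 0, -4], "turn": 0, "jaw": 255},
    {"xyz": [-5, 0, -4], "turn": 0, "jaw": 255}
  ]
}}

```text
clock: 16.75
position: [0.5412, -0.099, 0.1224]
ee_rot: [-2.102, -2.323, -0.001]
force: [0.0, -0.8, -1.4]
width: 0.235
```

```bash
python3 go.py 0.495 -0.334 0.1 16; python3 - <<'E'
from h import *
from cell import get_image,observe
w=get_image("side");cv2.imwrite("pics/side13.png",w["frame"][:,:,::-1])
E
```

```text
clock 16.75 pos [ 0.5412 -0.099   0.1224] F [ 0.05 -0.84 -1.36] w 0.235
tool y yaw 5.71 z [-0.006  0.006 -1.   ] j [-0.44  0.51  0.75  1.92 -0.45  0.89  0.64]
delta cm [-22.94  -6.92   2.12] turn deg (about tool z) -10.29
```

View pics/side13.png

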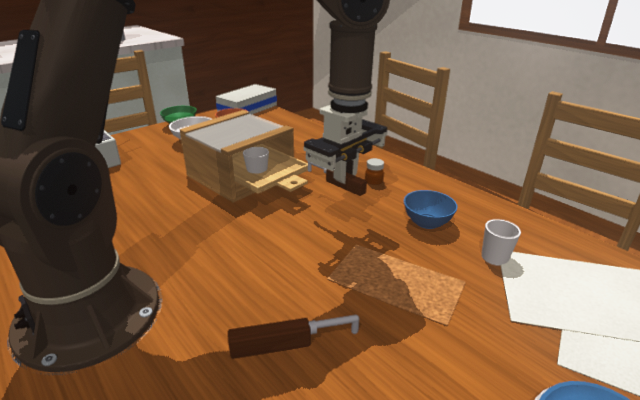

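The tray is out, with the cup standing at 257,160, and the hook is clear of it. Carrying it back to the mat.

{"api": "arm_command", "payload": {
  "deltas": [
    {"xyz": [-3, -1, 0], "turn": -2, "jaw": 255},
    {"xyz": [-6.5, -2, 0], "turn": -4, "jaw": 255},
    {"xyz": [-10, -3, 0], "turn": -6, "jaw": 255},
    {"xyz": [-13.5, -4, 0], "turn": -8, "jaw": 255},
    {"xyz": [-16.5, -5, 0], "turn": -10, "jaw": 255}
  ]
}}

```text
clock: 17.22
position: [0.5062, -0.2761, 0.1233]
ee_rot: [-1.9, -2.496, 0.002]
force: [0.0, -0.5, -1.0]
width: 0.234
```

```bash
python3 go.py 0.495 -0.334 0.08 16
```

```text
clock 17.22 pos [ 0.5062 -0.2761  0.1233] F [ 0.01 -0.5  -1.  ] w 0.234
tool y yaw 15.46 z [-0.005  0.002 -1.   ] j [-0.07  0.54  0.69  1.85 -0.42  0.91  1.09]
delta cm [-5.29 -2.61  4.32] turn deg (about tool z) -0.54
```

{"api": "arm_command", "payload": {
  "deltas": [
    {"xyz": [-2, -1, 1], "turn": -0.5, "jaw": 255},
    {"xyz": [-4, -2, 3], "turn": -0.5, "jaw": 255},
    {"xyz": [-5, -2.5, 5], "turn": -0.5, "jaw": 255},
    {"xyz": [-5.3, -2.6, 7], "turn": -0.5, "jaw": 255},
    {"xyz": [-5.3, -2.6, 8], "turn": -0.5, "jaw": 255}
  ]
}}

```text
clock: 17.63
position: [0.4937, -0.3351, 0.0421]
ee_rot: [-1.891, -2.502, 0.004]
force: [-0.5, 1.0, -1.1]
width: 0.234
```

{"api": "arm_command", "payload": {
  "deltas": [
    {"xyz": [0, 0, 0], "turn": 0, "jaw": 255}
  ]
}}

```text
clock: 17.72
position: [0.4929, -0.334, 0.0407]
ee_rot: [-1.889, -2.499, 0.004]
force: [-0.1, 1.2, -0.7]
width: 0.238
```

```bash
python3 go.py 0.495 -0.334 0.0195 16; python3 - <<'E'
from h import *
from cell import get_image,observe
st=observe();Rt=R.from_rotvec(st["ee_rot"]).as_matrix()
w=get_image("wrist");o,v=rays(w,[(325,12),(325,60),(325,120),(325,180),(325,220),(270,150),(380,150)])
z=np.array([w["depth"][y,x] for x,y in [(325,12),(325,60),(325,120),(325,180),(325,220),(270,150),(380,150)]]);print((o+v*z[:,None]).round(4))
w=get_image("side");crop(w,(400,260),75,55,5,"pics/side14.png")
E
```

```text
clock 17.72 pos [ 0.4929 -0.334   0.0407] F [-0.08  1.22 -0.65] w 0.238
tool y yaw 15.84 z [-0.009  0.003 -1.   ] j [ 0.1   0.67  0.6   1.86 -0.51  0.79  1.26]
delta cm [-0.07  0.22  2.12] turn deg (about tool z) -0.16
[[ 0.4636 -0.2293  0.0557]
 [ 0.4684 -0.2463  0.0543]
 [ 0.475  -0.2696  0.0552]
 [ 0.4821 -0.2946  0.0566]
 [ 0.4873 -0.3132  0.0546]
 [ 0.448  -0.296   0.0037]
 [ 0.5111 -0.2781  0.0036]]
```

View pics/side14.png

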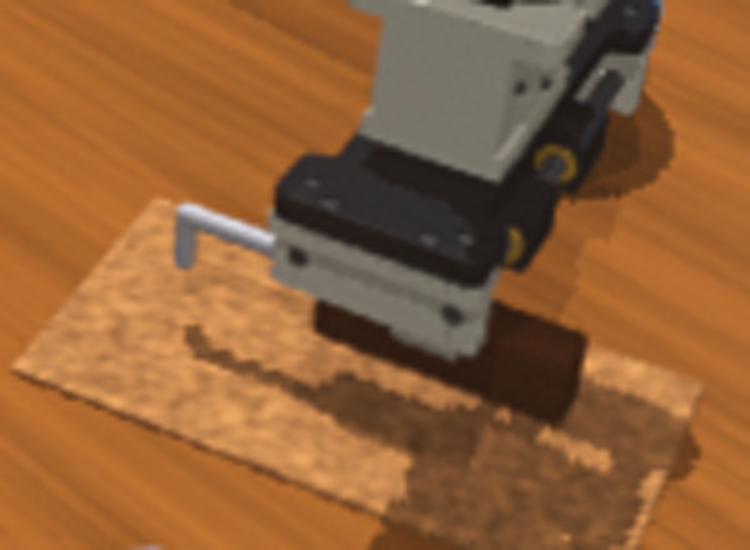

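{"api": "arm_command", "payload": {
  "deltas": [
    {"xyz": [0, 0, 0.5], "turn": 0, "jaw": 255},
    {"xyz": [0, 0.1, 1.0], "turn": 0, "jaw": 255},
    {"xyz": [0, 0.1, 1.4], "turn": 0, "jaw": 255},
    {"xyz": [0, 0.1, 1.7], "turn": 0, "jaw": 255},
    {"xyz": [0, 0.1, 1.7], "turn": 0, "jaw": 255}
  ]
}}

```text
clock: 18.23
position: [0.4946, -0.3339, 0.025]
ee_rot: [-1.889, -2.501, 0.004]
force: [1.3, 0.1, -1.4]
width: 0.234
```

```bash
python3 go.py 0.495 -0.334 0.0195 16; python3 - <<'E'
from h import *
from cell import get_image,observe
w=get_image("wrist");L=[(325,12),(325,60),(325,120),(325,180),(325,220),(270,150)];o,v=rays(w,L)
z=np.array([w["depth"][y,x] for x,y in L]);print((o+v*z[:,None]).round(4))
w=get_image("side");crop(w,(400,260),75,55,5,"pics/side15.png")
E
```

```text
clock 18.23 pos [ 0.4946 -0.3339  0.025 ] F [ 1.33  0.09 -1.36] w 0.234
tool y yaw 15.88 z [-0.007  0.002 -1.   ] j [ 0.11  0.69  0.58  1.86 -0.53  0.76  1.27]
delta cm [-0.02  0.04  0.55] turn deg (about tool z) -0.12
[[ 0.4649 -0.2286  0.0375]
 [ 0.47   -0.2463  0.039 ]
 [ 0.4766 -0.2695  0.0378]
 [ 0.4837 -0.2946  0.0401]
 [ 0.4888 -0.3126  0.0403]
 [ 0.4518 -0.2938  0.0032]]
```

View pics/side15.png

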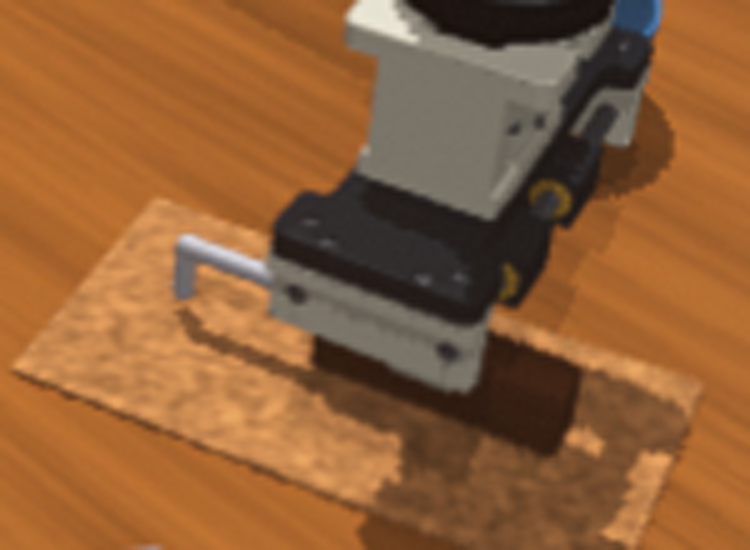

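About 5 mm to go.

{"api": "arm_command", "payload": {
  "deltas": [
    {"xyz": [0, 0, 0.1], "turn": 0, "jaw": 255},
    {"xyz": [0, 0, 0.2], "turn": 0, "jaw": 255},
    {"xyz": [0, 0, 0.3], "turn": 0, "jaw": 255},
    {"xyz": [0, 0, 0.4], "turn": 0, "jaw": 255}
  ]
}}

```text
clock: 18.67
position: [0.4946, -0.3344, 0.0215]
ee_rot: [-1.89, -2.501, 0.004]
force: [0.5, 0.8, -1.1]
width: 0.235
```

{"api": "arm_command", "payload": {
  "deltas": [
    {"xyz": [0, 0, 0.05], "turn": 0, "jaw": 255},
    {"xyz": [0, 0, 0.1], "turn": 0, "jaw": 255}
  ]
}}

```text
clock: 18.83
position: [0.4946, -0.3343, 0.0204]
ee_rot: [-1.89, -2.501, 0.004]
force: [0.7, -0.1, -1.1]
width: 0.228
```

{"api": "arm_command", "payload": {
  "deltas": [
    {"xyz": [0, 0, 0.05], "turn": 0, "jaw": 255},
    {"xyz": [0, 0, 0.1], "turn": 0, "jaw": 255},
    {"xyz": [0, 0, 0.12], "turn": 0, "jaw": 255}
  ]
}}

```text
clock: 19.08
position: [0.4946, -0.3344, 0.0198]
ee_rot: [-1.89, -2.501, 0.003]
force: [-2.8, 2.6, 9.6]
width: 0.233
```

```bash
python3 - <<'E'
from h import *
from cell import get_image,observe
w=get_image("wrist");L=[(325,12),(325,60),(325,120),(325,180),(325,220),(270,150)];o,v=rays(w,L)
z=np.array([w["depth"][y,x] for x,y in L]);print((o+v*z[:,None]).round(4)[:,2])
w=get_image("side");crop(w,(400,260),75,55,5,"pics/side16.png")
E
```

```text
[0.0345 0.0332 0.0329 0.0353 0.035  0.0023]
```

View pics/side16.png

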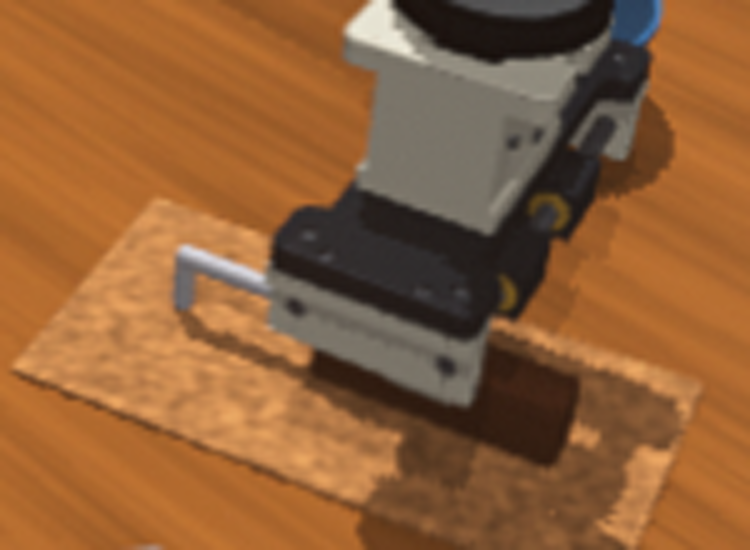

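Touchdown felt at 9.6 N, handle top at 35 mm. Releasing.

{"api": "arm_command", "payload": {
  "deltas": [
    {"xyz": [0, 0, 0], "turn": 0, "jaw": 80},
    {"xyz": [0, 0, 0], "turn": 0, "jaw": 80},
    {"xyz": [0, 0, 0], "turn": 0, "jaw": 80},
    {"xyz": [0, 0, 0], "turn": 0, "jaw": 80},
    {"xyz": [0, 0, 0], "turn": 0, "jaw": 80}
  ]
}}

```text
clock: 19.6
position: [0.4946, -0.3344, 0.0197]
ee_rot: [-1.89, -2.501, 0.003]
force: [-0.0, 0.2, -0.1]
width: 0.549
```

{"api": "arm_command", "payload": {
  "deltas": [
    {"xyz": [0, 0, 0], "turn": 0, "jaw": 80},
    {"xyz": [0, 0, 0], "turn": 0, "jaw": 80},
    {"xyz": [0, 0, 0], "turn": 0, "jaw": 80},
    {"xyz": [0, 0, 0], "turn": 0, "jaw": 80},
    {"xyz": [0, 0, 0], "turn": 0, "jaw": 80}
  ]
}}

```text
clock: 20.02
position: [0.4946, -0.3344, 0.0197]
ee_rot: [-1.89, -2.501, 0.003]
force: [-0.1, 0.0, -0.0]
width: 0.681
```

{"api": "arm_command", "payload": {
  "deltas": [
    {"xyz": [0, 0, -1], "turn": 0, "jaw": 80},
    {"xyz": [0, 0, -3], "turn": 0, "jaw": 80},
    {"xyz": [0, 0, -6], "turn": 0, "jaw": 80},
    {"xyz": [0, 0, -10], "turn": 0, "jaw": 80},
    {"xyz": [0, 0, -14], "turn": 0, "jaw": 80}
  ]
}}

```text
clock: 20.43
position: [0.4946, -0.3346, 0.1614]
ee_rot: [-1.89, -2.5, 0.004]
force: [1.7, -0.1, 0.1]
width: 0.689
```

{"api": "arm_command", "payload": {
  "deltas": [
    {"xyz": [0, 0, -2], "turn": 0, "jaw": 80},
    {"xyz": [0, 0, -2], "turn": 0, "jaw": 80},
    {"xyz": [0, 0, -2], "turn": 0, "jaw": 80}
  ]
}}

```text
clock: 20.68
position: [0.4954, -0.3351, 0.1835]
ee_rot: [-1.892, -2.502, 0.003]
force: [-1.0, 1.0, 0.1]
width: 0.688
```

```bash
python3 - <<'E'
from h import *
from cell import get_image,observe
w=get_image("side");cv2.imwrite("pics/side17.png",w["frame"][:,:,::-1])
w=get_image("top");cv2.imwrite("pics/top17.png",w["frame"][:,:,::-1]);np.savez("top17.npz",**w)
w=get_image("wrist");cv2.imwrite("pics/w17.png",w["frame"][:,:,::-1]);np.savez("w17.npz",**w)
E
```

```text
(no output)
```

View pics/side17.png

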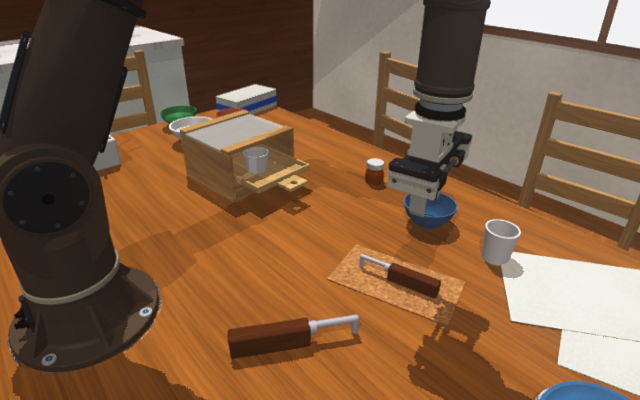

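View pics/top17.png

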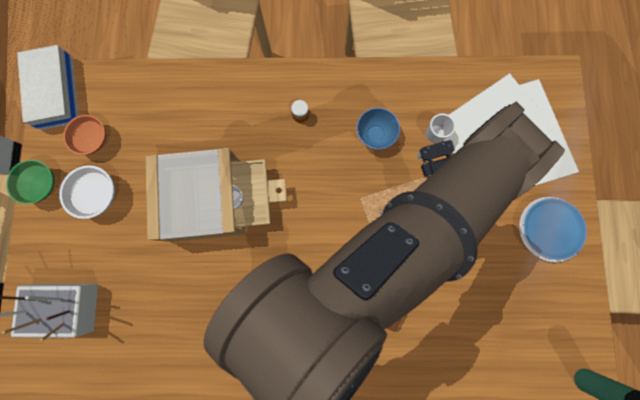

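View pics/w17.png

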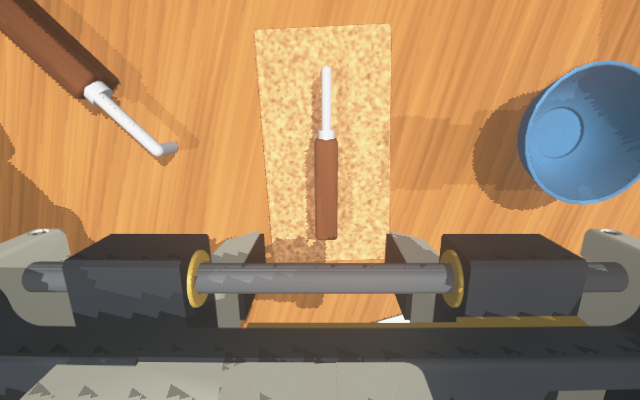

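```bash
python3 - <<'E'
from h import *
from cell import sign_off,observe
t=np.load("top17.npz");w=np.load("w17.npz")
u=np.array([np.cos(np.radians(95.45)),np.sin(np.radians(95.45))])
e=onz(t,[(286.5,189.5)],.058)[0];print("out mm",(-(e[:2]-[.5018,.2795])@u-.150)*1000)
C=onz(w,[(326.5,187.5)],.035)[0];m=np.array([np.cos(np.radians(108.35)),np.sin(np.radians(108.35))]);d=C[:2]-[.4852,-.3053];print("grip",C,"mat x,y",d@m,d@[-m[1],m[0]],[float(w["depth"][y,326]) for y in (150,230)])
print("dq",abs(observe()["dq"]).max())
print(sign_off())
E
```

```text
out mm 93.6306719187921
grip [ 0.49440254 -0.33188898  0.035     ] mat x,y -0.02813411039739349 -0.0003638338920449076 [0.3020074665546417, 0.322416752576828]
dq 0.011376978110906209
the job is handed in; nothing more can be done
None
```

The task is done and handed in at about 21 s of the 64 s. I picked up the smaller hook from the mat, lowered its tip into the tray's finger hole and drew the tray out with the cup on it. I then unhooked, laid the hook back on the mat and released it.

- **Pull:** The drag read about 4 N all the way until the stop was felt at 11 N. I then held 7–11 N for over a second. The highest force I read during the pull was 11.1 N; forces were only read at the end of each move.
- **Tray and cup:** The last top view puts the tray about 94 mm out. The cup looks upright on it.
- **Hook:** It lies on the mat, released, with its handle's centre about 28 mm along and 0 mm across from the mat's centre. The handle's top was at 35 mm when I let go, as it should be lying flat. The gripper is clear of everything.
- **Other things on the table:** The bowl, white cup and jar look unmoved by eye; I did not measure them.

Two readings disagreed along the way:
- **Grip:** The jaws were still closing when I lifted, so the hook sat about 11 mm lower in the fingers than planned. I caught this in the wrist depth picture and corrected for it.
- **Side camera:** It read about 4 mm off the top camera on the tray's tongue, so I lined up the tip using the wrist camera.

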